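# Lock the doll carriage of a painting jig with a T-bolt

## Robot

A 6-joint arm with a two-finger parallel gripper is mounted at the origin on the work surface. World frame = base frame: x ahead of the robot, y to its left, z up, the work surface at z = 0. Lengths are in m, angles in degrees, forces in N, time in s.
With the tool pointing down it reaches from about 0.35 to 0.875 m from the base axis. Payload 4.2 kg.
Tool frame: the origin (TCP) lies on the centre line of the jaws, within the pads' length; the fingertips stand 8 mm ahead of it and the grasp point (between the pads) lies 11 mm behind it; z points along the fingers, y is the direction in which the jaws open and shut (so a half turn about z gives the same grasp; the last joint's range is limited). The gripper opens to 87 mm and grips with 3 to 60 N. Pads are 19 mm wide; open, the fingers measure 117 mm over their backs; the gripper's body (75 mm by 190 mm) begins 51 mm behind the grasp point.
Start: joints at [-58.006, 22.042, 0.453, 0, -68.411, -14.817], TCP at [0.185, -0.597, 0.195] pointing down, gripper open.
Joint ranges: [-179.83, 179.83], [-69.29, 118.12], [-61.27, 80.66], [-181.25, 117.63], [-171.15, -9.14], [-177.46, 177.46]. Speed limits (degrees/s): [159.86, 159.86, 180, 180, 180, 180].

## Interface

Orientations are given as a 3x3 rotation matrix whose columns are the frame's x, y, z axes.
In Python, from station import sense, capture, finish_job, recognise gives the robot as it stands.
- The arm moves only by the tool apply_moves, never from a script. Its argument "plan" is a list that holds one entry, the list of rows, each a list of 7 numbers: the opening in per cent of the stroke, from 0 (shut) to 100 (fully open), then the shift along the world's x, y, z in units of 25 mm (1.0 is 25 mm), then the turn, a rotation vector about the world's x, y, z in rad. A call has 1 to 12 rows; each row shifts and turns the pose as measured when the row begins; what a row does not reach is not made up. A row lasts 1/12 s, in which the tool goes at most 41.7 mm and 7.16 degrees, less where a joint would pass 70% of its speed; a pose out of reach is approached as far as the arm can. A call is refused whole if a number of a shift passes 1 or a number of a turn 0.125, either way. A call with a gripper value outside its range is refused whole. The fingers move at their own pace and stop on an object; the grip force is fixed at half the most. Time passes only in rows, so rows that do not move let the fingers close. It gives the time, the measured TCP pose, the force and the opening at its end, in the units of the state.
- sense(): the state, without advancing time (a new reading comes with each control period).
- capture(name): name is "scene" or "top" or "wrist"; returns a dict with "pixels" (420x560x3 uint8, red, green, blue), "depth" (420x560 float32, m along the optical axis (not along the pixel's ray), 0 where there is no reading), "mtx" (3x3 intrinsics, pixels), "R" (3x3) and "t" (3): a world point X has camera coordinates R X + t; the wrist camera has in their place "mount" (4x4, takes a point from camera to tool coordinates, whose origin is the TCP and whose axes are the flange's). Camera axes: x right, y down, z forward; pixel columns grow to the right and rows downward; lengths in m; the calibration is good to about 2 mm. A picture is of the moment at which its call begins: read the wrist's pose just before it.
- finish_job(): hands the job in, once; it reports no verdict.
Trained networks look in a picture, given as the dict that the camera call returned (one of the last four; its "shot" number tells which), for a name from the list of things; names that differ only in an ending like _2 or _b are one class to them, and where a whole thing is asked for, a point or a joint stands for the part that bears it (a point fixed in the world has none). Each returns a list of dicts, best first, with "score" (0 to 1); they miss things now and then, are a little off and sometimes report something else, mostly with a low value. They report only what shows in the picture. A call takes as long as a camera call.
- recognise(label, picture): "at" ([x, y, z] in m, in the coordinates of the camera as it stood for that picture, good to about 4 mm: the middle of the surface that is visible of it).
The state is a dict: "time_s": time; "joints": joint angles; "joint_velocities": joint speeds; "effort": joint torques, N m; "tcp_pos": TCP position; "ee_rot": TCP orientation; "wrist_force": force on the tool from outside, world axes, zero at the start; "moment": the same for the moment, N m; "gripper_width": opening from 0.0 (shut) to 1.0 (fully open).
Only numpy, scipy, OpenCV 4.12 (cv2) and the standard library are available. Lean on these libraries where they do the work, as an engineer would, in place of code of your own. Each camera call takes 0.05 s, during which the arm holds its last target.

## Task

Take the T-bolt with the flat black bar grip out of the wooden parking block and drop its oblong head, lengthwise, through the window of the jig's T-slot until its flange lies on the track. Slide it along the slot, pushing the sprung carriage with the doll ahead of it, until you feel the bolt gently meet the end of its run, then ease off the end and turn it a quarter turn so that it locks crosswise and keeps the carriage pushed back. Do not ram or force the bolt in the track, let go of it, and leave the round-knobbed pin, dolls, jars and brush where they are.

Things in the scene. Friction and masses are not known exactly. Their poses are not given: they have to be found in the camera images.
- tbolt: Loose steel T-bolt, 66 mm tall, about 90 g. Origin: centre of its head's underside; z up along the bolt, x along the head. Head 30 (x) by 18 (y) by 7.5 mm high; round neck 10 mm thick; round flange 30 mm across, 17.5 to 21.5 mm up. It stands upright in one of the two seats of the wooden block, flange on the block's top, x along the block's length.
- tbolt_grip (a point): Grip point of the T-bolt, 50 mm above its origin, in its black bar grip: 34 mm along the bolt's x by 14 mm (y), from 28 to 66 mm above the origin, parallel to the head. Grip it across the 14 mm; axes as the bolt's.
- pin: Bystander in the other seat of the block: loose steel locating pin with a round black knob of 28 mm diameter, 56 mm tall. Origin: centre of its underside. Leave it.
- block: Fixed wooden parking block 150 (x) by 60 (y) by 19 mm, with two seats 34 by 22 mm at 40 mm either side of its centre along x. Origin: centre of the underside, z up.
- rail: Fixed aluminium T-slot track 308 mm long (x -138 to +170 mm), 64 mm wide, top face at z = 26 mm. Origin: on the table under the slot's centre line; x along the slot from the window towards the carriage, z up. The slot is centred on y = 0. With the bolt's flange on the track, the bolt's origin is at z = 8.5 mm; inside the slot it can be lifted 2 mm.
- rail_window (a point): Centre of the window, an opening 36 (x) by 22 mm (y) at x = -85 mm in the track, on its top face. From it a throat 14 mm wide runs along +x to x = +50 mm.
- rail_channel (a point): Point on the channel's floor (z = 8 mm), at x = -40 mm in the track. The channel under the 7.5 mm thick lips is 22 mm wide: in it the bolt's head can only lie lengthwise and cannot turn; it slides on to the round pocket at the end of the run.
- rail_run (a point): Middle of the range of the hidden pocket (38 mm across, under the lips), on the top face at x = +5 mm. The pocket's true centre differs each time, up to 20 mm either way along x. The bolt meets the end 2 mm past that centre and turns freely (either way) within 1.5 mm of it: draw back 2 mm after meeting the end. Turned crosswise it stays in the pocket, with 3 mm of play.
- carriage (a joint): How far the sprung carriage on the track is pushed back from the window, m: 0 at rest, at most 0.085. A spring pushes it back towards the window with 3.2 N at 0, growing by 0.8 N per 10 mm. In the end the locked bolt holds it at 0.032 to 0.077.
- carriage_nose (a point): Middle of the front edge of the carriage, which the bolt's flange pushes: at rest at x = -35, z = 30 mm in the track's frame. The carriage is a grey plate 130 mm long, 56 mm wide, its top 32.5 mm above the table; a wooden doll stands on it 100 mm behind this edge (its top 99 mm above the table).
- doll_a: Bystander, painted wooden doll 80 mm tall, 39 mm across. Origin: centre of the underside.
- doll_b: Bystander, painted wooden doll 88 mm tall, 43 mm across. Origin: centre of the underside.
- doll_c: Bystander, painted wooden doll 72 mm tall, 35 mm across. Origin: centre of the underside.
- jar_a: Bystander, closed paint jar 65 mm tall, 54 mm across. Origin: centre of the underside.
- jar_b: Bystander, closed paint jar 65 mm tall, 54 mm across. Origin: centre of the underside.
- brush: Bystander, paint brush 170 mm long, lying flat.

How it is judged:
By the outcome, as a careful person would: the job done as asked, in the order asked, and still so for the second after the job is handed in, with the robot touching nothing.
It also fails if it takes over 58 s, if anything falls off the work surface, if the arm or the gripper's body presses on something with over 40 N, if the wrist force passes 120 N, or if a joint passes its speed limit or range.

## Working session

There is one attempt and no reset: what is moved stays moved. The work goes in short steps, Python scripts to look and compute and a tool call to move; the robot and the scene stay as the last step left them, time stands still between calls to the robot, and variables do not carry over. Pictures are saved under pics/ and viewed, and the job is handed in when it is done.

Besides the shell and the picture viewer there is one more tool, called after "Call:" as a command line: name --argument value ..., lists and objects as JSON in quotes. apply_moves: Moves the arm, as the interface text tells. Its arguments: {"type":"object","properties":{"plan":{"type":"array","items":{"type":"array","items":{"type":"array","items":{"type":"number"}}}}},"required":["plan"]}

```bash
ls; mkdir -p pics
cat > h.py <<'E'
import numpy as np, cv2
from station import sense, capture, finish_job, recognise
def save(p,n): cv2.imwrite('pics/'+n+'.png',cv2.cvtColor(p['pixels'],cv2.COLOR_RGB2BGR))
def world(p,c):
    return p['R'].T@(np.array(c)-p['t'])
def pix(p,X):
    c=p['mtx']@(p['R']@np.array(X)+p['t']); return c[:2]/c[2]
def cloud(p):
    d=p['depth'];v,u=np.mgrid[:d.shape[0],:d.shape[1]]
    K=p['mtx'];c=np.stack([(u-K[0,2])/K[0,0]*d,(v-K[1,2])/K[1,1]*d,d],-1)
    return (c-p['t'])@p['R']
def wristRt(p,s):
    T=np.eye(4);T[:3,:3]=s['ee_rot'];T[:3,3]=s['tcp_pos']
    M=T@p['mount']; p['R']=M[:3,:3].T; p['t']=-M[:3,:3].T@M[:3,3]; return p
E
python3 - <<'E'
from h import *
s=sense();print(s)
for n in('scene','top'):
    p=capture(n);save(p,n+'0')
    print(n,p['mtx'].tolist(),world(p,[0,0,0]))
    for l in('tbolt','tbolt_grip','pin','block','rail','carriage','carriage_nose'):
        for r in recognise(l,p)[:2]:
            w=world(p,r['at']);print(l,round(r['score'],2),w.round(4),pix(p,w).round())
E
```

```text
pics
{'time_s': 0.0, 'joints': array([-5.80061398e+01,  2.20904306e+01,  3.79555250e-01, -2.97279881e-02,
       -6.84106064e+01, -1.48189086e+01]), 'joint_velocities': array([-0.03444598, -0.08729426, -0.02052399, -0.06613174,  0.08738912,
        0.01937275]), 'effort': array([ 1.47653964e-05, -3.90666497e+01,  1.87407446e+01,  4.22001064e+00,
        1.09806040e-02, -1.86892989e-04]), 'tcp_pos': array([ 0.18440387, -0.59648094,  0.1936597 ]), 'ee_rot': array([[-9.55464028e-01, -2.95106727e-01, -7.14177621e-04],
       [-2.95107581e-01,  9.55461824e-01,  2.05377551e-03],
       [ 7.62864828e-05,  2.17306786e-03, -9.99997636e-01]]), 'wrist_force': array([ 0.34940576, -0.15357908,  0.02066704]), 'moment': array([ 0.05978641,  0.00365851, -0.02483286]), 'gripper_width': 0.9977457661993051}
scene [[399.8483206357822, 0.0, 274.9679023937828], [0.0, 399.8483206357822, 214.4664065284306], [0.0, 0.0, 1.0]] [ 1.08843963 -0.61785505  0.60367593]
tbolt 0.7 [ 0.5372 -0.2629  0.0491] [163. 282.]
tbolt_grip 0.51 [ 0.532  -0.2605  0.0497] [162. 280.]
tbolt_grip 0.34 [0.5126 0.0736 0.0295] [259. 2
[... 341 characters left out ...]
6.]
carriage_nose 0.35 [ 0.4504 -0.2512  0.038 ] [142. 266.]
top [[455.5565180244072, 0.0, 273.6507533064891], [0.0, 455.5565180244072, 209.97931727604734], [0.0, 0.0, 1.0]] [0.36183554 0.08105517 1.14501212]
tbolt 0.67 [ 0.5218 -0.2541  0.0562] [397. 233.]
tbolt 0.52 [0.5298 0.0908 0.0236] [256. 228.]
tbolt_grip 0.51 [0.5289 0.0901 0.0234] [256. 228.]
tbolt_grip 0.5 [ 0.5229 -0.2529  0.0585] [397. 232.]
pin 0.62 [ 0.4477 -0.2316  0.0526] [389. 263.]
block 0.94 [ 0.483  -0.2356  0.0177] [386. 250.]
rail 0.73 [0.5297 0.0933 0.0277] [255. 228.]
carriage 0.72 [0.514  0.0928 0.0344] [255. 234.]
carriage 0.65 [0.4842 0.3884 0.0661] [129. 242.]
carriage_nose 0.74 [0.5211 0.0952 0.032 ] [254. 231.]
```

View pics/scene0.png

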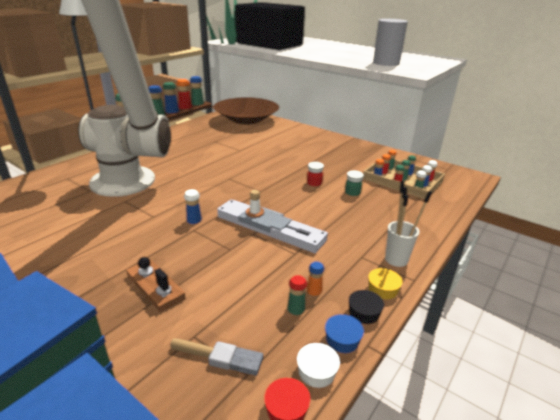

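View pics/top0.png

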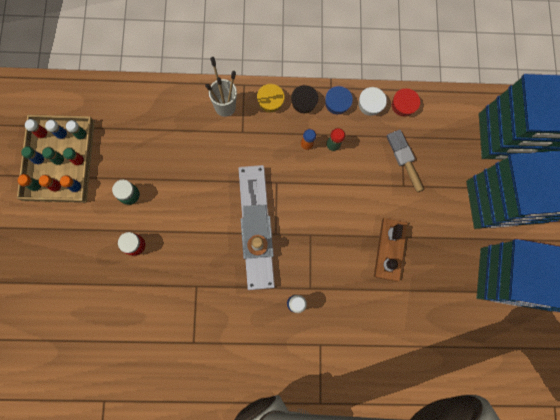

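Scene: block at (155,288) with the bolt nearer the camera at (163,280) and the pin at (145,267). The rail runs from (225,210) to (320,240), with its slot and window at the right end. In the top view the bolt is at (396,232), the pin at (390,265), and the window at the rail's upper end (252,185).

Run:
```python
from h import *
p=capture('top')
c=p['pixels']
a=cv2.resize(c[155:300,225:290],None,fx=4,fy=4,interpolation=cv2.INTER_CUBIC)
b=cv2.resize(c[205:290,360:425],None,fx=6,fy=6,interpolation=cv2.INTER_CUBIC)
H=max(a.shape[0],b.shape[0])
o=np.zeros((H,a.shape[1]+b.shape[1],3),np.uint8);o[:a.shape[0],:a.shape[1]]=a;o[:b.shape[0],a.shape[1]:]=b
cv2.imwrite('pics/z1.png',cv2.cvtColor(o,cv2.COLOR_RGB2BGR))
W=cloud(p)
def rect(m):
    pts=W[m][:,:2].astype(np.float32); r=cv2.minAreaRect(pts); return r
z=W[...,2]
v,u=np.mgrid[:420,:560]
m=(z>.018)&(z<.04)&(u>230)&(u<280)&(v>155)&(v<295);print('rail',rect(m),m.sum(),np.median(z[m]))
m=(z>.012)&(z<.026)&(u>370)&(u<412)&(v>210)&(v<287);print('block',rect(m),m.sum(),np.median(z[m]))
m=(z>.045)&(u>370)&(u<412)&(v>210)&(v<287);
n,l,st,ce=cv2.connectedComponentsWithStats(m.astype(np.uint8))
for i in range(1,n): print(ce[i],st[i,4],W[l==i].mean(0),W[l==i].max(0),rect(l==i))
for l in('doll_a','jar_a','brush'):
    for r in recognise(l,p)[:5]:
        w=world(p,r['at']);print(l,round(r['score'],2),w.round(3),pix(p,w).round())
```

```text
rail ((0.5375806093215942, 0.09231244027614594), (0.30886977910995483, 0.07303589582443237), 6.289310455322266) 2939 0.028116664143140974
block ((0.4874081015586853, -0.24821104109287262), (0.0615670271217823, 0.15046685934066772), 80.34724426269531) 1172 0.018909053317363297
[400. 213.] 1 [0.36183554 0.08105517 1.14501212] [0.36183554 0.08105517 1.14501212] ((0.3618355393409729, 0.0810551643371582), (0.0, 0.0), 0.0)
[395. 219.] 1 [0.36183554 0.08105517 1.14501212] [0.36183554 0.08105517 1.14501212] ((0.3618355393409729, 0.0810551643371582), (0.0, 0.0), 0.0)
[409. 220.] 1 [0.36183554 0.08105517 1.14501212] [0.36183554 0.08105517 1.14501212] ((0.3618355393409729, 0.0810551643371582), (0.0, 0.0), 0.0)
[387. 223.] 1 [0.36183554 0.08105517 1.14501212] [0.36183554 0.08105517 1.14501212] ((0.3618355393409729, 0.0810551643371582), (0.0, 0.0), 0.0)
[397.70689655 230.62068966] 116 [ 0.5244741  -0.25005913  0.07241161] [0.54408287 0.08105517 1.14501212] ((0.44038671255111694, -0.09655077755451202), (0.03206576406955719, 0.3870767652988434), 28.594343185424805)
[389. 227.] 1 [0.36183554 0.08105
[... 1523 characters left out ...]
2] [0.36183554 0.08105517 1.14501212] ((0.3618355393409729, 0.0810551643371582), (0.0, 0.0), 0.0)
[406. 278.] 1 [0.36183554 0.08105517 1.14501212] [0.36183554 0.08105517 1.14501212] ((0.3618355393409729, 0.0810551643371582), (0.0, 0.0), 0.0)
[377. 282.] 1 [0.36183554 0.08105517 1.14501212] [0.36183554 0.08105517 1.14501212] ((0.3618355393409729, 0.0810551643371582), (0.0, 0.0), 0.0)
doll_a 0.7 [ 0.757 -0.1    0.071] [335. 137.]
doll_a 0.7 [ 0.349 -0.003  0.085] [295. 303.]
doll_a 0.63 [0.529 0.094 0.024] [254. 228.]
doll_a 0.62 [ 0.756 -0.039  0.064] [310. 137.]
jar_a 0.89 [0.479 0.386 0.062] [130. 244.]
jar_a 0.84 [0.609 0.408 0.062] [125. 190.]
brush 0.62 [ 0.734 -0.289  0.021] [404. 154.]
```

View pics/z1.png

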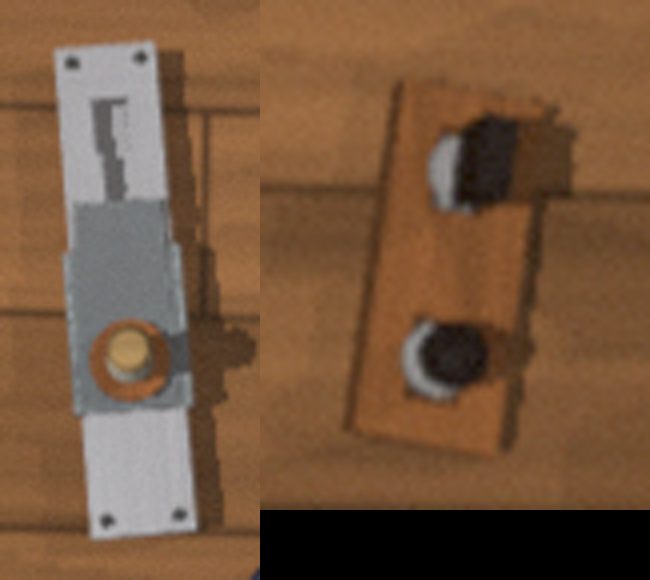

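The crop shows the rail tilted about 4–5°, with the window at zoom (110,100). The block has the bolt at the upper seat, leaning only by perspective. I'll move the wrist camera over the block next.

Run:
```python
from h import *
p=capture('wrist');save(p,'w0');print(p['mount'].round(3),p['mtx'].round(1))
```

```text
[[-0.    -0.953 -0.303  0.083]
 [ 1.    -0.     0.     0.002]
 [-0.    -0.303  0.953 -0.191]
 [ 0.     0.     0.     1.   ]] [[293.5   0.  277. ]
 [  0.  293.5 209. ]
 [  0.    0.    1. ]]
```

Call:
apply_moves --plan '[[[100,0.8,0.8,0,0,0,-0.1],[100,0.8,0.8,0,0,0,-0.1],[100,0.8,0.8,0,0,0,-0.1],[100,0.8,0.8,0,0,0,-0.1],[100,0.8,0.8,0,0,0,-0.08],[100,0.8,0.8,0,0,0,0],[100,0.8,0.8,0,0,0,0],[100,0.8,0.8,0,0,0,0],[100,0.8,0.8,0,0,0,0],[100,0.8,0.8,0,0,0,0],[100,0.8,0.8,0,0,0,0],[100,0.8,0.8,0,0,0,0]]]'

```text
time_s: 2.05
tcp_pos: [0.4297, -0.3493, 0.1951]
ee_rot: [[-0.977, 0.214, 0.001], [0.214, 0.977, -0.002], [-0.001, -0.002, -1.0]]
wrist_force: [0.0, -0.3, -0.1]
gripper_width: 1.0
```

Call:
apply_moves --plan '[[[100,0.8,0.8,0,0,0,0],[100,0.8,0.8,0,0,0,0],[100,0.7,0.8,0,0,0,0],[100,0.6,0.8,0,0,0,0],[100,0.3,0.6,0,0,0,0],[100,0,0,0,0,0,0],[100,0,0,0,0,0,0]]]'

```text
time_s: 2.63
tcp_pos: [0.5176, -0.245, 0.1959]
ee_rot: [[-0.979, 0.206, 0.004], [0.206, 0.979, -0.003], [-0.005, -0.002, -1.0]]
wrist_force: [0.4, 0.2, 0.3]
gripper_width: 1.0
```

```bash
cat > blk.py <<'E'
from h import *
import sys
n=sys.argv[1]
s=sense();p=wristRt(capture('wrist'),s);save(p,n);print(s['tcp_pos'],s['joint_velocities'].round(1))
for l in sys.argv[2:]:
    for r in recognise(l,p)[:2]:
        w=world(p,r['at']);print(l,round(r['score'],2),w.round(4),pix(p,w).round())
W=cloud(p);ok=p['depth']>0
np.savez('/tmp/'+n+'.npz',W=W,d=p['depth'],im=p['pixels'],R=p['R'],t=p['t'],mtx=p['mtx'])
E
python3 blk.py w1 tbolt tbolt_grip pin block
```

```text
[ 0.51762293 -0.24498876  0.19590895] [ 1.6  0.1  0.1 -0.2  0.1 -0.4]
tbolt 0.8 [ 0.5265 -0.2542  0.0686] [269. 203.]
tbolt_grip 0.68 [ 0.5217 -0.2553  0.0681] [268. 199.]
pin 0.57 [ 0.4458 -0.2425  0.0535] [264. 128.]
block 0.84 [ 0.4788 -0.2456  0.0233] [269. 155.]
```

View pics/w1.png

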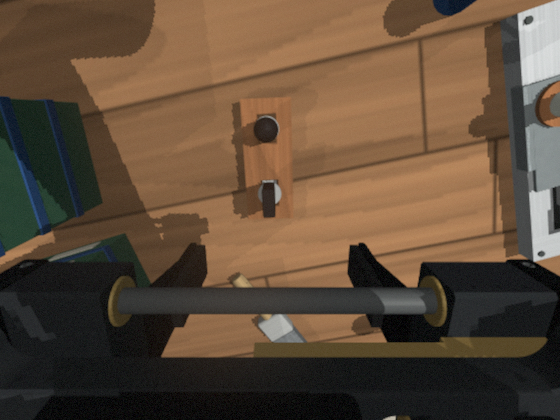

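Wrist view: pin knob at (266,128), bolt bar at (269,198), block spanning (240–293, 97–218). The rail with the window end is at right, about (540,200).

```bash
cat > an.py <<'E'
import numpy as np,cv2,sys
def an(n):
    f=np.load('/tmp/'+n+'.npz');W=f['W'];d=f['d'];z=W[...,2]
    v,u=np.mgrid[:420,:560]
    roi=(u>225)&(u<310)&(v>85)&(v<235)&(d>0)
    def big(m):
        k,l,st,ce=cv2.connectedComponentsWithStats(m.astype(np.uint8),connectivity=4)
        return [l==i for i in range(1,k) if st[i,4]>40]
    for nm,lo,hi in(('block',.014,.026),('tops',.050,.080)):
        for m in big(roi&(z>lo)&(z<hi)):
            P=W[m];r=cv2.minAreaRect(P[:,:2].astype(np.float32));print(nm,m.sum(),np.round(r[0],4),np.round(r[1],4),round(r[2],2),'medz',np.median(P[:,2]).round(4),'mean',P.mean(0).round(4))
an(sys.argv[1])
E
python3 an.py w1
```

```text
block 4733 [ 0.4867 -0.2497] [0.0601 0.1502] 80.19 medz 0.0204 mean [ 0.481  -0.2483  0.0205]
tops 434 [ 0.4476 -0.2428] [0.0245 0.0256] 31.38 medz 0.0554 mean [ 0.4471 -0.2425  0.0551]
tops 400 [ 0.5254 -0.2562] [0.014  0.0334] 79.87 medz 0.0685 mean [ 0.5238 -0.2557  0.0674]
```

Call:
apply_moves --plan '[[[100,0.2,-0.25,-0.8,0,0,0.02],[100,0.12,-0.2,-0.8,0,0,0.013],[100,0,0,-0.8,0,0,0],[100,0,0,-0.8,0,0,0],[100,0,0,0,0,0,0],[100,0,0,0,0,0,0]]]'

```text
time_s: 3.38
tcp_pos: [0.5235, -0.2636, 0.1163]
ee_rot: [[-0.983, 0.182, 0.01], [0.182, 0.983, -0.005], [-0.011, -0.003, -1.0]]
wrist_force: [0.3, 0.6, 0.4]
gripper_width: 0.999
```

```bash
python3 blk.py w2 tbolt_grip; sed -i 's/(u>225)&(u<310)&(v>85)&(v<235)/(u>180)\&(u<380)\&(v>1)\&(v<300)/' an.py; python3 an.py w2; python3 -c "
from h import *
s=sense();print(s['ee_rot'].round(4),s['tcp_pos'])"
```

```text
[ 0.5234742  -0.26363666  0.11626224] [-0.9  1.3 -1.7 -0.9  0.2  0.1]
tbolt_grip 0.86 [ 0.5217 -0.2587  0.0694] [281. 215.]
block 7677 [ 0.487  -0.2495] [0.0602 0.1504] 80.18 medz 0.0204 mean [ 0.4797 -0.2484  0.0205]
tops 763 [ 0.4474 -0.2431] [0.0252 0.0249] 82.65 medz 0.0555 mean [ 0.4472 -0.2428  0.0553]
tops 677 [ 0.5257 -0.2563] [0.014  0.0336] 80.12 medz 0.0686 mean [ 0.5234 -0.2557  0.0674]
[[-0.9832  0.1822  0.0114]
 [ 0.1821  0.9833 -0.0049]
 [-0.0121 -0.0028 -0.9999]] [ 0.5237778  -0.26331054  0.1167948 ]
```

View pics/w2.png

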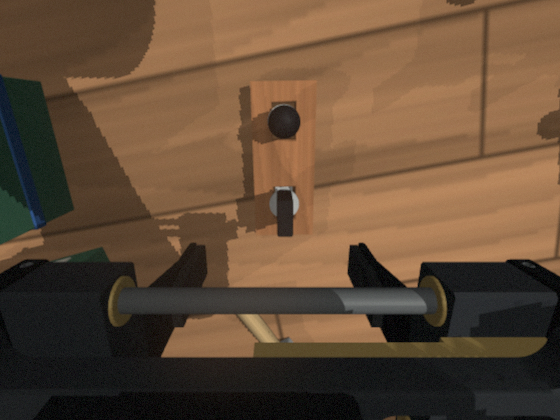

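```bash
cat > go.py <<'E'
from h import *
import sys
from scipy.spatial.transform import Rotation as Rn
def delta(x,y,z,yaw):
    """yaw: angle of tool y, deg"""
    s=sense();a=np.radians(yaw)
    Y=np.array([np.cos(a),np.sin(a),0]);Z=np.array([0,0,-1.]);X=np.cross(Y,Z)
    D=np.stack([X,Y,Z],1)
    w=Rn.from_matrix(D@s['ee_rot'].T).as_rotvec()
    print('pos',s['tcp_pos'].round(4),'d/25',((np.array([x,y,z])-s['tcp_pos'])/.025).round(3),'rot',w.round(4),'F',s['wrist_force'].round(2),'M',s['moment'].round(2),'w',round(s['gripper_width'],3),'t',s['time_s'],'j',s['joints'].round(0))
if __name__=='__main__': delta(*map(float,sys.argv[1:5]))
E
python3 go.py .5255 -.2563 .0405 80.15
```

```text
pos [ 0.5238 -0.2633  0.1168] d/25 [ 0.069  0.28  -3.052] rot [0.0049 0.0114 0.0113] F [0.3  0.26 0.24] M [-0.06  0.05  0.01] w 1.001 t 3.4833 j [-11.  22. -12.   0. -55. -90.]
```

Call:
apply_moves --plan '[[[100,0.07,0.28,0,0.005,0.011,0.011],[100,0,0,-0.6,0,0,0],[100,0,0,-0.6,0,0,0],[100,0,0,0,0,0,0],[100,0,0,0,0,0,0]]]'

```text
time_s: 3.9
tcp_pos: [0.5309, -0.2564, 0.0941]
ee_rot: [[-0.986, 0.168, 0.013], [0.168, 0.986, -0.003], [-0.013, -0.001, -1.0]]
wrist_force: [-0.0, 0.2, 1.0]
gripper_width: 0.994
```

```bash
python3 go.py .5255 -.2563 .0405 80.15
```

```text
pos [ 0.5309 -0.2564  0.0941] d/25 [-0.216  0.004 -2.145] rot [ 0.0031  0.0125 -0.0031] F [-0.02  0.23  0.96] M [-0.01  0.    0.03] w 0.994 t 3.9 j [-10.  23. -13.   0. -53. -90.]
```

Call:
apply_moves --plan '[[[100,-0.2,0,-0.3,0.003,0.012,-0.003],[100,0,0,-0.4,0,0,0],[100,0,0,0,0,0,0]]]'

```text
time_s: 4.15
tcp_pos: [0.5278, -0.2563, 0.0788]
ee_rot: [[-0.985, 0.17, 0.005], [0.17, 0.985, -0.001], [-0.005, -0.0, -1.0]]
wrist_force: [-0.2, 0.2, -0.5]
gripper_width: 1.001
```

```bash
python3 go.py .5255 -.2563 .0405 80.15;python3 go.py .5255 -.2563 .0405 80.15
```

```text
pos [ 0.5278 -0.2563  0.0788] d/25 [-0.091  0.    -1.533] rot [ 0.0012  0.0051 -0.0013] F [-0.18  0.24 -0.54] M [-0.    0.05 -0.03] w 1.001 t 4.15 j [-10.  24. -14.   0. -51. -90.]
pos [ 0.5278 -0.2563  0.0788] d/25 [-0.091  0.    -1.533] rot [ 0.0012  0.0051 -0.0013] F [-0.18  0.24 -0.54] M [-0.    0.05 -0.03] w 1.001 t 4.15 j [-10.  24. -14.   0. -51. -90.]
```

Call:
apply_moves --plan '[[[100,-0.12,0,-0.4,0.001,0.006,-0.001],[100,-0.06,0,-0.4,0,0.003,0],[100,-0.06,0,-0.4,0,0.003,0],[100,0,0,0,0,0,0],[100,0,0,0,0,0,0]]]'

```text
time_s: 4.57
tcp_pos: [0.5207, -0.2564, 0.0455]
ee_rot: [[-0.985, 0.171, -0.009], [0.171, 0.985, -0.0], [0.009, -0.002, -1.0]]
wrist_force: [0.5, 0.2, 0.2]
gripper_width: 0.996
```

```bash
python3 go.py .5255 -.2563 .0405 80.15
```

```text
pos [ 0.5207 -0.2564  0.0455] d/25 [ 0.191  0.004 -0.198] rot [ 0.0001 -0.009  -0.0002] F [0.5  0.2  0.17] M [-0.06 -0.09  0.  ] w 0.996 t 4.5667 j [-10.  26. -16.   0. -48. -90.]
```

Call:
apply_moves --plan '[[[100,0.15,0,-0.15,0,-0.007,0],[100,0,0,0,0,0,0]]]'

```text
time_s: 4.73
tcp_pos: [0.5246, -0.2565, 0.041]
ee_rot: [[-0.985, 0.171, -0.002], [0.171, 0.985, -0.0], [0.002, -0.0, -1.0]]
wrist_force: [0.7, -0.3, 0.4]
gripper_width: 1.001
```

```bash
python3 go.py .5255 -.2563 .0405 80.15
```

```text
pos [ 0.5246 -0.2565  0.041 ] d/25 [ 0.037  0.007 -0.018] rot [ 0.     -0.0022 -0.    ] F [ 0.66 -0.27  0.45] M [-0.02  0.02 -0.  ] w 1.001 t 4.7333 j [-10.  27. -16.   0. -47. -90.]
```

Excellent. Close.

Call:
apply_moves --plan '[[[10,0.03,0,0,0,-0.002,0],[0,0,0,0,0,0,0],[0,0,0,0,0,0,0],[0,0,0,0,0,0,0],[0,0,0,0,0,0,0],[0,0,0,0,0,0,0],[0,0,0,0,0,0,0],[0,0,0,0,0,0,0]]]'

```text
time_s: 5.4
tcp_pos: [0.5269, -0.2568, 0.0425]
ee_rot: [[-0.985, 0.171, 0.003], [0.171, 0.985, -0.001], [-0.004, -0.0, -1.0]]
wrist_force: [-0.0, 0.9, -0.4]
gripper_width: 0.48
```

```bash
python3 go.py .5255 -.2563 .0405 80.15
```

```text
pos [ 0.5269 -0.2568  0.0425] d/25 [-0.055  0.019 -0.081] rot [ 0.001   0.0035 -0.0004] F [-0.01  0.87 -0.43] M [-0.04  0.01 -0.06] w 0.48 t 5.4 j [-10.  27. -16.   0. -47. -90.]
```

Call:
apply_moves --plan '[[[0,-0.05,0.01,-0.06,0,0.003,0],[0,0,0,0,0,0,0],[0,0,0,0,0,0,0],[0,0,0,0,0,0,0],[0,0,0,0,0,0,0]]]'

```text
time_s: 5.82
tcp_pos: [0.5254, -0.2565, 0.0408]
ee_rot: [[-0.985, 0.171, 0.0], [0.171, 0.985, -0.001], [-0.0, -0.001, -1.0]]
wrist_force: [-0.4, 0.1, -0.2]
gripper_width: 0.095
```

```bash
python3 go.py .5255 -.2563 .0405 80.15
```

```text
pos [ 0.5254 -0.2565  0.0408] d/25 [ 0.005  0.008 -0.013] rot [ 0.001   0.     -0.0005] F [-0.4   0.07 -0.24] M [-0.07 -0.02 -0.03] w 0.095 t 5.8167 j [-10.  27. -16.   0. -47. -90.]
```

Call:
apply_moves --plan '[[[0,0,0,0,0,0,0],[0,0,0,0,0,0,0]]]'

```text
time_s: 5.98
tcp_pos: [0.5254, -0.2565, 0.0408]
ee_rot: [[-0.985, 0.171, -0.0], [0.171, 0.985, -0.001], [-0.0, -0.001, -1.0]]
wrist_force: [0.3, 0.7, 0.1]
gripper_width: 0.024
```

```bash
python3 go.py .5255 -.2563 .0405 80.15; python3 blk.py w3 tbolt_grip; python3 -c "
from h import *
p=capture('scene');c=p['pixels'][220:330,90:220];cv2.imwrite('pics/s3.png',cv2.cvtColor(cv2.resize(c,None,fx=5,fy=5,interpolation=cv2.INTER_CUBIC),cv2.COLOR_RGB2BGR))"
```

```text
pos [ 0.5254 -0.2565  0.0408] d/25 [ 0.006  0.007 -0.011] rot [ 0.0009 -0.0001 -0.0005] F [0.27 0.71 0.12] M [-0.03 -0.03  0.02] w 0.024 t 5.9833 j [-10.  27. -16.   0. -47. -90.]
[ 0.52535397 -0.25647187  0.04078039] [ 0.1 -0.1  0.   0.1 -0.  -0. ]
tbolt_grip 0.65 [ 0.5142 -0.2574  0.0443] [271. 228.]
```

View pics/w3.png

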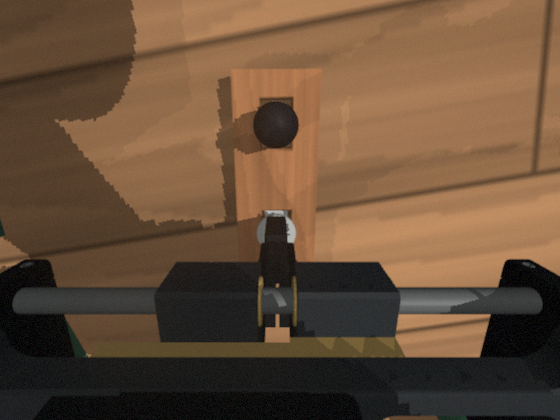

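View pics/s3.png

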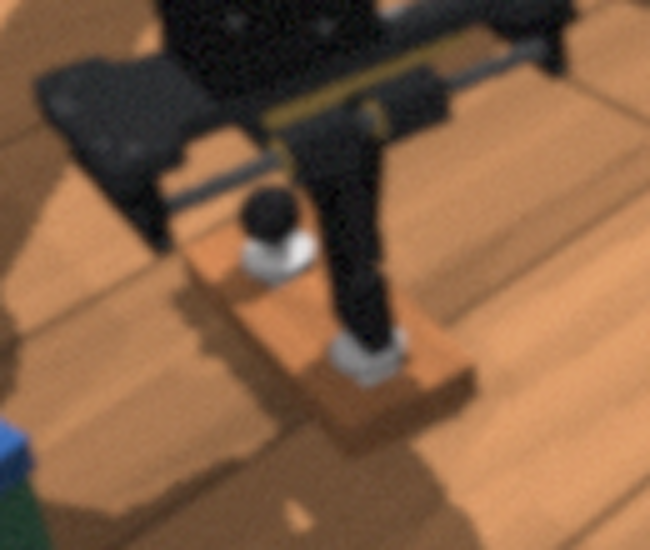

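The wrist view shows the shut fingers around the bar at (277,250), with the pin untouched at (275,125). The width reading of 0.024 is lower than the 0.16 expected for 14 mm, so I'll let it settle and then lift to check.

Call:
apply_moves --plan '[[[0,0,0,0,0,0,0],[0,0,0,0,0,0,0],[0,0,0,0,0,0,0],[0,0,0,0,0,0,0]]]'

```text
time_s: 6.47
tcp_pos: [0.5254, -0.2565, 0.0409]
ee_rot: [[-0.985, 0.171, 0.0], [0.171, 0.985, -0.001], [-0.0, -0.001, -1.0]]
wrist_force: [0.2, -0.0, -0.3]
gripper_width: 0.005
```

```bash
python3 go.py .5255 -.2563 .0405 80.15
python3 - <<'E'
from h import *
p=capture('wrist');c=p['pixels'][200:350,190:370];cv2.imwrite('pics/w4.png',cv2.cvtColor(cv2.resize(c,None,fx=4,fy=4,interpolation=cv2.INTER_CUBIC),cv2.COLOR_RGB2BGR))
E
```

```text
pos [ 0.5254 -0.2565  0.0409] d/25 [ 0.003  0.009 -0.015] rot [ 0.001   0.0001 -0.0004] F [ 0.19 -0.05 -0.31] M [-0.06  0.04  0.  ] w 0.005 t 6.4667 j [-10.  27. -16.   0. -47. -90.]
```

View pics/w4.png

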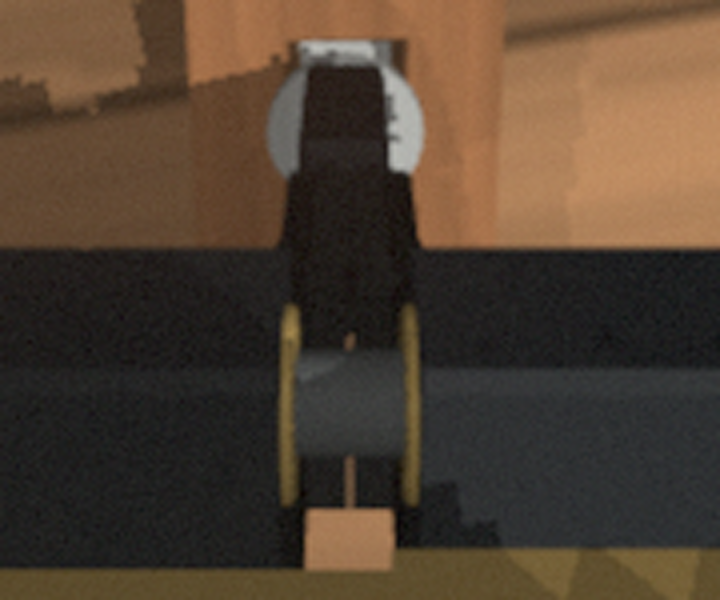

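Call:
apply_moves --plan '[[[0,0,0,0.4,0,0,0],[0,0,0,0.4,0,0,0],[0,0,0,0,0,0,0]]]'

```text
time_s: 6.77
tcp_pos: [0.5252, -0.2565, 0.0624]
ee_rot: [[-0.985, 0.17, -0.001], [0.17, 0.985, -0.001], [0.001, -0.001, -1.0]]
wrist_force: [0.4, 0.5, 0.3]
gripper_width: 0.007
```

```bash
python3 go.py .5255 -.2563 .0405 80.15
python3 - <<'E'
from h import *
p=capture('wrist');c=p['pixels'][50:350,160:400];cv2.imwrite('pics/w5.png',cv2.cvtColor(cv2.resize(c,None,fx=2,fy=2,interpolation=cv2.INTER_CUBIC),cv2.COLOR_RGB2BGR))
p=capture('scene');c=p['pixels'][220:330,90:220];cv2.imwrite('pics/s5.png',cv2.cvtColor(cv2.resize(c,None,fx=5,fy=5,interpolation=cv2.INTER_CUBIC),cv2.COLOR_RGB2BGR))
E
```

```text
pos [ 0.5252 -0.2565  0.0624] d/25 [ 0.012  0.01  -0.876] rot [ 0.0011 -0.001  -0.0007] F [0.44 0.53 0.3 ] M [-0.08 -0.05 -0.02] w 0.007 t 6.7667 j [-10.  25. -15.   0. -49. -90.]
```

View pics/w5.png

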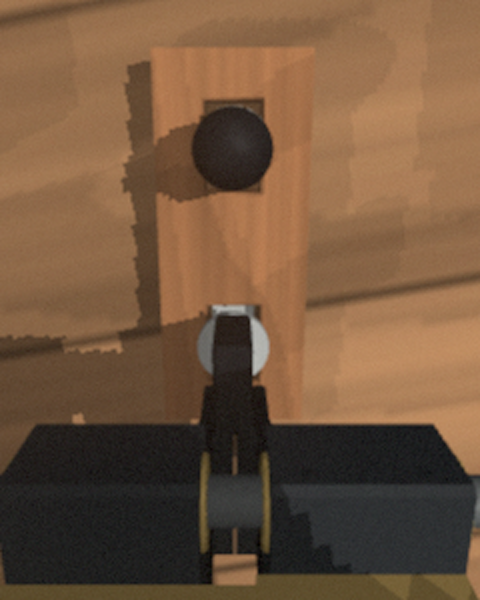

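View pics/s5.png

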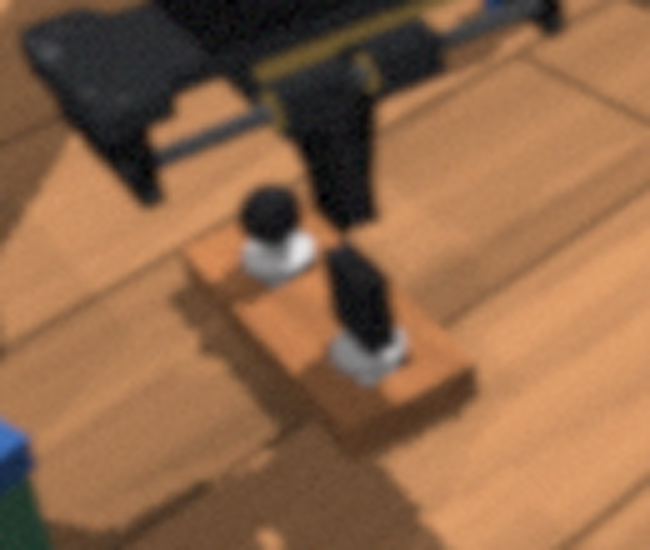

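Run:
```python
from h import *
s=sense();p=capture('scene')
for X in([.5252,-.2565,.0544],[.5252,-.2565,.0624],[.5256,-.2563,.0675],[.509,-.2535,.0675],[.542,-.259,.0675],[.5256,-.2563,.02]): print(X,pix(p,X), (pix(p,X)-[90,220])*5)
W=cloud(p)
for u,v in((161,263),(158,258),(160,272),(165,282),(162,276)): print(u,v,W[v,u].round(4))
p=wristRt(capture('wrist'),s);W=cloud(p)
for X in([.5252,-.2565,.0544],[.5252,-.2565,.0624],[.5256,-.2563,.0675],[.509,-.2535,.0675],[.542,-.259,.0675],[.5256,-.2563,.02]): print(X,pix(p,X), (pix(p,X)-[160,50])*2)
for u,v in((277,220),(277,235),(270,250),(265,255),(290,255),(277,210),(277,255)): print(u,v,W[v,u].round(4))
```

```text
[0.5252, -0.2565, 0.0544] [160.96757983 275.87780525] [354.83789916 279.38902623]
[0.5252, -0.2565, 0.0624] [160.45948807 272.88835901] [352.29744035 264.44179504]
[0.5256, -0.2563, 0.0675] [160.33781331 270.99770113] [351.68906655 254.98850566]
[0.509, -0.2535, 0.0675] [156.26795241 267.00903539] [331.33976203 235.04517696]
[0.542, -0.259, 0.0675] [164.4877631  275.02231382] [372.43881549 275.11156911]
[0.5256, -0.2563, 0.02] [163.29307284 288.42066436] [366.4653642  342.10332181]
161 263 [ 0.5354 -0.2581  0.0945]
158 258 [ 0.5321 -0.2608  0.1071]
160 272 [ 0.5258 -0.2576  0.0658]
165 282 [ 0.5425 -0.2608  0.0505]
162 276 [ 0.5395 -0.2634  0.0665]
[0.5252, -0.2565, 0.0544] [274.57168744 237.87191268] [229.14337487 375.74382536]
[0.5252, -0.2565, 0.0624] [274.48245294 242.34798461] [228.96490589 384.69596923]
[0.5256, -0.2563, 0.0675] [274.80887689 245.85676967] [229.61775378 391.71353935]
[0.509, -0.2535, 0.0675] [274.6306468  222.89521738] [229.2612936  345.79043475]
[0.542, -0.259, 0.0675] [275.06887403 267.42572613] [230.13774807 434.85145227]
[0.5256, -0.2563, 0.02] [275.20846458 222.173071  ] [230.41692916 344.34614199]
277 220 [ 0.5103 -0.2521  0.0588]
277 235 [ 0.5174 -0.2533  0.0687]
270 250 [ 0.5138 -0.2568  0.0984]
265 255 [ 0.5118 -0.259   0.108 ]
290 255 [ 0.5146 -0.2456  0.107 ]
277 210 [ 0.5106 -0.2522  0.0349]
277 255 [ 0.5146 -0.2529  0.1045]
```

Run:
```python
from h import *
s=sense()
for n in('scene','wrist'):
    p=capture(n)
    if n=='wrist': p=wristRt(p,s)
    W=cloud(p);ok=p['depth']>0
    T=(W-s['tcp_pos'])@s['ee_rot']
    m=ok&(abs(T[...,0])<.025)&(abs(T[...,1])<.03)&(T[...,2]<0.02)&(T[...,2]>-.08)
    q=T[m]*1000
    print(n,m.sum())
    for z0 in range(-80,20,5):
        k=(q[:,2]>=z0)&(q[:,2]<z0+5)
        if k.sum()>2: print(z0,k.sum(),q[k][:,:2].min(0).round(1),q[k][:,:2].max(0).round(1))
p=capture('wrist');d=p['depth'];cv2.imwrite('pics/d5.png',cv2.resize(np.clip((d-.05)/.35*255,0,255).astype(np.uint8)[150:350,190:370],None,fx=3,fy=3,interpolation=cv2.INTER_NEAREST))
p=capture('scene');c=p['pixels'][220:300,120:200];cv2.imwrite('pics/s6.png',cv2.cvtColor(cv2.resize(c,None,fx=7,fy=7,interpolation=cv2.INTER_CUBIC),cv2.COLOR_RGB2BGR)*1)
```

```text
scene 481
-80 28 [-12.4 -16.6] [-5.8 14.1]
-75 34 [-12.7 -15.5] [-2.8 12.8]
-70 32 [-12.7 -14.3] [ 6.6 11.5]
-65 33 [-13.  -13.7] [ 7.7 10.6]
-60 27 [-12.  -12.1] [ 8.5 10.6]
-55 24 [-13.3 -11.4] [8.4 7.4]
-50 24 [-13.7 -11.4] [7.3 7.4]
-45 24 [-14.7 -11.4] [9.3 8.1]
-40 26 [-11.9 -10.2] [10.9  7.5]
-35 26 [-11.4 -10.4] [9.8 7.5]
-30 14 [-11.9  -9.6] [8.5 6.8]
-10 65 [-20.  -9.] [12.4  3.3]
-5 30 [-22.   -9.8] [9.4 4.1]
0 26 [-22.1  -9. ] [10.7  4. ]
5 17 [-20.8  -9.1] [8.5 3.6]
10 24 [-21.2  -9.1] [9.3 2.7]
15 27 [-22.1  -9.5] [10.3  4.8]
wrist 2197
-80 299 [-9.5 -3.9] [12.2  6.5]
-75 144 [ 9.6 -4.6] [12.9  7.1]
-70 155 [ 9.6 -5.7] [12.4  8.3]
-65 131 [ 9.5 -5.9] [12.8  8.6]
-60 146 [ 6.2 -6.2] [12.4  8.8]
-55 174 [ 3.2 -8. ] [12.6 10.6]
-50 144 [ 9.5 -7.8] [12.3 10.3]
-45 132 [ 9.9 -7.8] [12.4 10.4]
-40 119 [ 9.7 -7.7] [12.6 10.3]
-35 118 [ 9.9 -7.8] [12.5 10.4]
-30 22 [10.  -6.8] [12.1  8.8]
-15 22 [ 1.8 -5.7] [13.5  6.2]
-10 376 [ 1.5 -6.6] [14.9  7. ]
-5 49 [12.4 -6.7] [14.5  7.1]
0 41 [13.6 -6.1] [14.7  6.5]
5 45 [13.2 -6.3] [14.8  6.7]
10 41 [12.8 -6.5] [14.4  6.8]
15 39 [12.4 -6.7] [14.4  6.9]
```

View pics/s6.png

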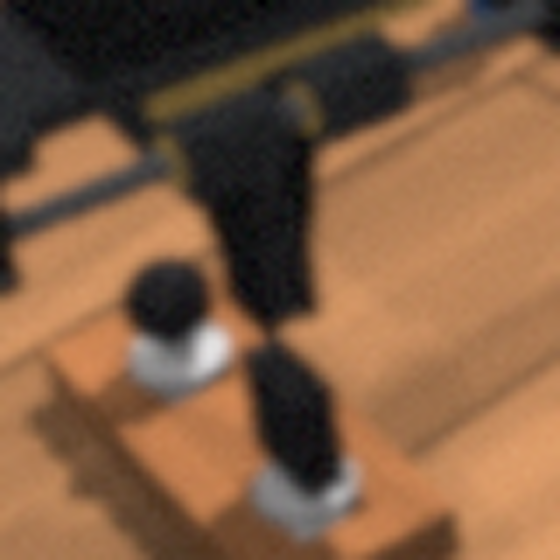

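View pics/d5.png

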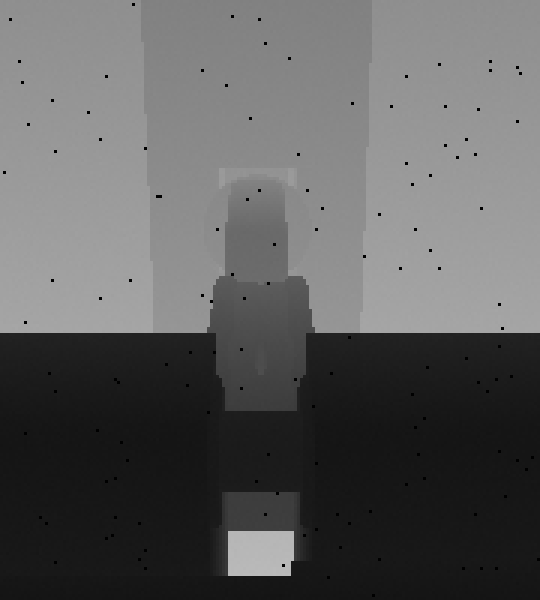

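Both cameras agree that the grasp missed. The fingertips really sit about 27 mm behind the reported TCP, not 8 mm ahead, so the fingers shut just above the bar. The bolt is untouched. I'll check the tips when open in the earlier frame, then redo the grasp about 35 mm lower.

Call:
apply_moves --plan '[[[100,0,0,0.9,0,0,0],[100,0,0,0,0,0,0],[100,0,0,0,0,0,0],[100,0,0,0,0,0,0],[100,0,0,0,0,0,0],[100,0,0,0,0,0,0],[100,0,0,0,0,0,0]]]'

```text
time_s: 7.75
tcp_pos: [0.5222, -0.2557, 0.0801]
ee_rot: [[-0.985, 0.171, -0.01], [0.171, 0.985, 0.001], [0.01, -0.0, -1.0]]
wrist_force: [-0.4, 0.2, 0.1]
gripper_width: 0.453
```

```bash
cat > tips.py <<'E'
from h import *
import sys
s=sense()
for n in('scene','wrist'):
    p=capture(n)
    if n=='wrist': p=wristRt(p,s);save(p,sys.argv[1])
    W=cloud(p);ok=p['depth']>0
    T=(W-s['tcp_pos'])@s['ee_rot']
    m=ok&(abs(T[...,0])<.02)&(abs(T[...,1])<.065)&(abs(T[...,1])>.02)&(T[...,2]<0.04)&(T[...,2]>-.08)
    q=T[m]*1000
    print(n,m.sum())
    for z0 in range(-60,40,5):
        k=(q[:,2]>=z0)&(q[:,2]<z0+5)
        if k.sum()>2: print(z0,k.sum(),q[k][:,:2].min(0).round(1),q[k][:,:2].max(0).round(1))
E
python3 tips.py w6; python3 go.py .5255 -.2563 .0055 80.15
```

```text
scene 308
-60 26 [-12.6 -31.8] [ 6.8 29.2]
-55 25 [-12.9 -31. ] [ 6.3 28.8]
-50 23 [-12.2 -30.2] [ 4.6 28. ]
-45 27 [-12.  -29.5] [10.  28.2]
-40 28 [-12.9 -29.8] [ 9.2 27.4]
-35 26 [-11.9 -30.3] [11.1 25.8]
-30 13 [-12.4 -29.6] [ 9.3 24.6]
wrist 2783
-60 273 [ -1.6 -30.7] [12.4 33.8]
-55 287 [ -4.8 -29.7] [12.6 31.7]
-50 211 [ -7.1 -29.1] [12.7 31.7]
-45 221 [ -8.8 -29.1] [12.6 31.9]
-40 195 [ -8.6 -29.2] [12.6 31.7]
-35 177 [ -9.  -29.2] [12.3 31.7]
-30 34 [  2.6 -28.5] [12.1 31. ]
pos [ 0.5222 -0.2557  0.0801] d/25 [ 0.132 -0.024 -2.985] rot [-0.0015 -0.0099  0.0001] F [-0.06 -0.92  0.37] M [-0.03 -0.03 -0.03] w 0.544 t 7.85 j [-10.  24. -14.   0. -52. -90.]
```

View pics/w6.png

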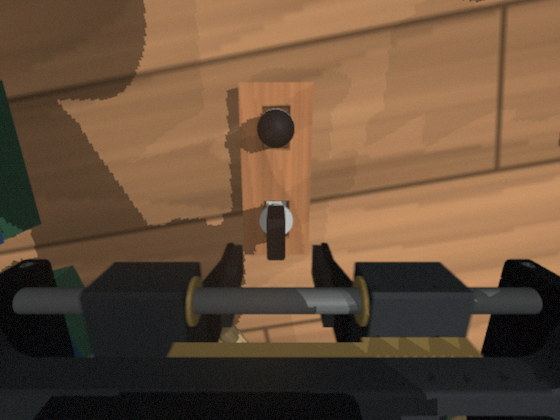

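The tips are confirmed 28 mm behind the reported TCP with the fingers open too. The bolt at (275,220) is still seated. I'll descend with half-open jaws.

Call:
apply_moves --plan '[[[60,0.13,-0.02,-0.2,0,-0.01,0],[60,-0.03,0,-0.4,0,0.002,0],[60,-0.03,0,-0.4,0,0.002,0],[60,0,0,0,0,0,0]]]'

```text
time_s: 8.18
tcp_pos: [0.5239, -0.2561, 0.0524]
ee_rot: [[-0.985, 0.171, -0.003], [0.171, 0.985, 0.002], [0.003, 0.001, -1.0]]
wrist_force: [-0.5, 0.3, -0.2]
gripper_width: 0.598
```

```bash
python3 go.py .5255 -.2563 .0055 80.15
```

```text
pos [ 0.5239 -0.2561  0.0524] d/25 [ 0.064 -0.008 -1.878] rot [-0.0018 -0.0032  0.0004] F [-0.47  0.31 -0.24] M [-0.04 -0.06 -0.02] w 0.598 t 8.1833 j [-10.  26. -16.  -0. -48. -90.]
```

Call:
apply_moves --plan '[[[60,0.02,0,-0.4,-0.002,0,0],[60,-0.01,0,-0.4,0,0.001,0],[60,-0.01,0,-0.4,0,0.001,0],[60,0,0,-0.2,0,0,0],[60,0,0,0,0,0,0]]]'

```text
time_s: 8.6
tcp_pos: [0.5225, -0.2558, 0.0116]
ee_rot: [[-0.985, 0.171, -0.009], [0.171, 0.985, 0.0], [0.009, -0.001, -1.0]]
wrist_force: [-0.3, -0.6, 0.4]
gripper_width: 0.603
```

```bash
python3 go.py .5255 -.2563 .0055 80.15
```

```text
pos [ 0.5225 -0.2558  0.0116] d/25 [ 0.119 -0.019 -0.244] rot [-0.0003 -0.0093  0.0004] F [-0.26 -0.6   0.36] M [-0.04  0.03 -0.03] w 0.603 t 8.6 j [-10.  29. -18.   0. -43. -90.]
```

Call:
apply_moves --plan '[[[60,0.1,-0.02,-0.2,0,-0.008,0],[60,0,0,0,0,0,0]]]'

```text
time_s: 8.77
tcp_pos: [0.525, -0.2563, 0.0055]
ee_rot: [[-0.985, 0.171, -0.002], [0.171, 0.985, 0.0], [0.002, 0.0, -1.0]]
wrist_force: [-0.6, -0.3, 0.7]
gripper_width: 0.598
```

```bash
python3 go.py .5255 -.2563 .0055 80.15
```

```text
pos [ 0.525  -0.2563  0.0055] d/25 [0.02  0.001 0.001] rot [-0.0004 -0.0016  0.0003] F [-0.59 -0.27  0.73] M [-0.    0.02  0.  ] w 0.598 t 8.7667 j [-10.  30. -18.  -0. -42. -90.]
```

Call:
apply_moves --plan '[[[0,0,0,0,0,0,0],[0,0,0,0,0,0,0],[0,0,0,0,0,0,0],[0,0,0,0,0,0,0],[0,0,0,0,0,0,0],[0,0,0,0,0,0,0],[0,0,0,0,0,0,0]]]'

```text
time_s: 9.35
tcp_pos: [0.5267, -0.2569, 0.0075]
ee_rot: [[-0.985, 0.171, 0.003], [0.171, 0.985, -0.001], [-0.003, -0.0, -1.0]]
wrist_force: [-0.2, 0.2, -0.0]
gripper_width: 0.154
```

```bash
python3 go.py .5255 -.2563 .0055 80.15
```

```text
pos [ 0.5267 -0.2569  0.0075] d/25 [-0.049  0.022 -0.079] rot [ 0.0008  0.0028 -0.0001] F [-0.15  0.2  -0.02] M [-0.02 -0.07  0.01] w 0.154 t 9.35 j [-10.  29. -18.   0. -42. -90.]
```

Grip is good (13.4 mm). Lift.

Call:
apply_moves --plan '[[[0,0,0,0.2,0,0,0],[0,0,0,0.4,0,0,0],[0,0,0,0.4,0,0,0],[0,0,0,0.6,0,0,0],[0,0,0,0.8,0,0,0],[0,0,0,0.8,0,0,0],[0,0,0,0.8,0,0,0],[0,0,0,0.6,0,0,0],[0,0,0,0,0,0,0]]]'

```text
time_s: 10.1
tcp_pos: [0.5253, -0.2567, 0.1338]
ee_rot: [[-0.985, 0.171, 0.004], [0.171, 0.985, -0.001], [-0.004, -0.001, -1.0]]
wrist_force: [1.5, 0.5, -0.1]
gripper_width: 0.158
```

```bash
python3 blk.py w7 tbolt_grip rail carriage_nose; python3 go.py .5255 -.2563 .0055 80.15
```

```text
[ 0.52525998 -0.25669672  0.13375276] [ 0.  -0.4 -0.9 -0.9  0.7 -0. ]
tbolt_grip 0.55 [ 0.5109 -0.2526  0.1909] [277. 259.]
tbolt_grip 0.24 [ 0.7505 -0.0472  0.0177] [467. 337.]
carriage_nose 0.29 [ 0.4462 -0.2418  0.0503] [277. 120.]
pos [ 0.5221 -0.2555  0.1281] d/25 [ 0.135 -0.031 -4.902] rot [-0.0021 -0.0057  0.0012] F [-0.78  0.36 -0.81] M [-0.09 -0.11  0.07] w 0.155 t 10.3 j [-10.  21. -11.  -0. -58. -90.]
```

View pics/w7.png

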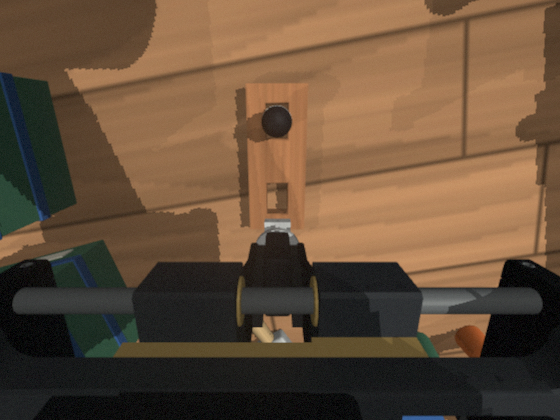

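The bolt is in the jaws (flange at (277,235)), its seat is empty, and the pin is still in place. I'll move to a view over the rail.

Call:
apply_moves --plan '[[[0,0.3,0.9,0.2,0,0,0.04],[0,0.4,0.9,0.2,0,0,0.04],[0,0.4,0.9,0.1,0,0,0.04],[0,0.4,0.9,0,0,0,0.04],[0,0.4,0.9,0,0,0,0.04],[0,0.4,0.9,0,0,0,0.04],[0,0.4,0.9,0,0,0,0],[0,0.4,0.9,0,0,0,0],[0,0.4,0.9,0,0,0,0],[0,0.4,0.9,0,0,0,0],[0,0.4,0.9,0,0,0,0],[0,0.4,0.9,0,0,0,0]]]'

```text
time_s: 11.3
tcp_pos: [0.6287, 0.0231, 0.1192]
ee_rot: [[-0.996, -0.068, -0.049], [-0.068, 0.998, -0.002], [0.049, 0.002, -0.999]]
wrist_force: [-0.1, 0.2, -0.6]
gripper_width: 0.159
```

Call:
apply_moves --plan '[[[0,0.4,0.8,0,0,0,0],[0,0.4,0.7,0,0,0,0],[0,0.4,0.4,0,0,0,0],[0,0.2,0,0,0,0,0],[0,0,0,0,0,0,0],[0,0,0,0,0,0,0]]]'

```text
time_s: 11.8
tcp_pos: [0.6608, 0.0769, 0.1064]
ee_rot: [[-0.995, -0.073, -0.069], [-0.073, 0.997, -0.007], [0.069, -0.002, -0.998]]
wrist_force: [-0.3, 0.8, -1.4]
gripper_width: 0.154
```

```bash
python3 blk.py w8 rail carriage_nose rail; python3 go.py .62 .1 .1 94.5
```

```text
[0.66078279 0.07693064 0.10638721] [-0.4  1.2 -0.5  0.1 -0.   0.2]
rail 0.63 [0.5635 0.0922 0.0327] [301. 108.]
rail 0.57 [0.5305 0.0885 0.0348] [300.  66.]
carriage_nose 0.96 [0.5245 0.0852 0.0358] [297.  58.]
carriage_nose 0.46 [0.5627 0.0936 0.0359] [303. 106.]
rail 0.63 [0.5635 0.0922 0.0327] [301. 108.]
rail 0.57 [0.5305 0.0885 0.0348] [300.  66.]
pos [0.6612 0.0764 0.108 ] d/25 [-1.646  0.943 -0.321] rot [ 0.0065 -0.0665  0.006 ] F [ 0.14  0.35 -0.96] M [-0.02 -0.19  0.04] w 0.152 t 12.0 j [  20.   32.    4.   -1.  -66. -105.]
```

View pics/w8.png

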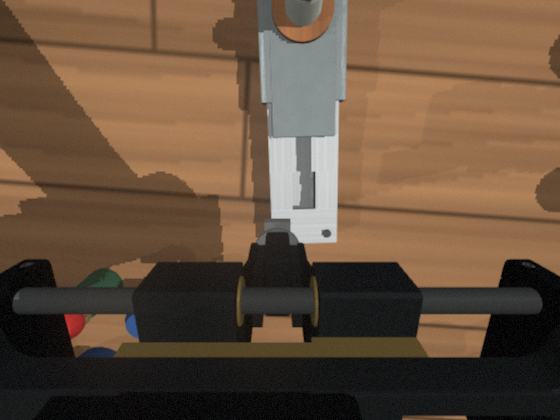

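Wrist view: rail end at row 243, window at about (300,190), slot above it, carriage front edge at row 136. I'll fit the rail frame from the depth data.

```bash
cat > rail.py <<'E'
import numpy as np,cv2,sys
f=np.load('/tmp/'+sys.argv[1]+'.npz');W=f['W'];d=f['d'];z=W[...,2];x=W[...,0];y=W[...,1]
ok=(d>0)&(abs(y-.092)<.09)&(x>.35)&(x<.72)
top=ok&(z>.0215)&(z<.0305)&(x>.53)
k,l,st,ce=cv2.connectedComponentsWithStats(top.astype(np.uint8));i=1+np.argmax(st[1:,4]);top=l==i
print('top n',top.sum(),'z',np.median(z[top]))
P=W[top]
# per-x-bin edges
xs,lo,hi=[],[],[]
for a in np.arange(.53,.69,.004):
    q=P[(P[:,0]>=a)&(P[:,0]<a+.004)]
    if len(q)<20: continue
    if q[:,1].max()-q[:,1].min()<.060: continue
    xs.append(a+.002);lo.append(np.percentile(q[:,1],0.5));hi.append(np.percentile(q[:,1],99.5))
xs=np.array(xs);lo=np.array(lo);hi=np.array(hi)
print('widths',(hi-lo).round(4))
pl=np.polyfit(xs,lo,1);ph=np.polyfit(xs,hi,1);print('slopes',pl[0],ph[0])
s=(pl[0]+ph[0])/2; ang=np.arctan(s)
cy=lambda X:(np.polyval(pl,X)+np.polyval(ph,X))/2
print('yaw deg',np.degrees(ang),'center y at .62',cy(.62))
# rail coordinates: u = along +world x
e=np.array([np.cos(ang),np.sin(ang)]);n=np.array([-e[1],e[0]]);o=np.array([.62,cy(.62)])
U=(W[...,:2]-o)@e;V=(W[...,:2]-o)@n
# rail far end
m=top&(abs(V)<.028);print('far end u (edge max)',np.percentile(U[m],99.8), 'should be window+.053')
lowm=ok&(z<.021)&(abs(V)<.02)&(U>-.10)&(U<.05)
k,l,st,ce=cv2.connectedComponentsWithStats(lowm.astype(np.uint8))
for i in range(1,k):
    if st[i,4]>30:
        m=l==i
        print('hole n',st[i,4],'U',np.percentile(U[m],[0.5,99.5]).round(4),'V',np.percentile(V[m],[1,99]).round(4),'z',np.percentile(z[m],[5,50,95]).round(4))
        for a in np.arange(-.1,.04,.006):
            q=m&(U>=a)&(U<a+.006)
            if q.sum()>5: print('  u %.3f'%a,V[q].min().round(4),V[q].max().round(4))
car=ok&(z>.030)&(z<.038)&(abs(V)<.022)&(U<-.02)
print('nose u',np.percentile(U[car],99.5),'z',np.median(z[car]))
E
python3 rail.py w8
```

```text
top n 5574 z 0.02745045072137329
widths [0.0632 0.0631 0.0632 0.0635 0.0637 0.0639 0.0634 0.0633 0.0635 0.0638
 0.0641 0.0642 0.0636 0.0637 0.0641 0.0633 0.0635 0.0636 0.0627 0.0631
 0.0634 0.0637 0.0638 0.064  0.063  0.0635 0.0635]
slopes 0.10550230406965358 0.10587698278304324
yaw deg 6.033172914184326 center y at .62 0.09984124035368225
far end u (edge max) 0.06979201845774173 should be window+.053
hole n 1290 U [-0.0322  0.037 ] V [-0.0098  0.011 ] z [0.0082 0.0095 0.0111]
  u -0.034 -0.0059 0.008
  u -0.028 -0.0059 0.0078
  u -0.022 -0.006 0.0078
  u -0.016 -0.0052 0.0077
  u -0.010 -0.0053 0.0078
  u -0.004 -0.0094 0.011
  u 0.002 -0.0095 0.0112
  u 0.008 -0.0097 0.011
  u 0.014 -0.0098 0.0112
  u 0.020 -0.0098 0.011
  u 0.026 -0.0101 0.0111
  u 0.032 -0.0105 0.0111
nose u -0.03328953835964459 z 0.03391711822185136
```

Call:
apply_moves --plan '[[[0,0,0.15,0.2,0.006,-0.06,0.006],[0,0,0.15,0.2,0,-0.005,0],[0,0,0,0,0,0,0],[0,0,0,0,0,0,0]]]'

```text
time_s: 12.33
tcp_pos: [0.6604, 0.0816, 0.1196]
ee_rot: [[-0.997, -0.075, 0.0], [-0.075, 0.997, -0.0], [-0.0, -0.0, -1.0]]
wrist_force: [-0.2, -0.4, -1.3]
gripper_width: 0.16
```

```bash
python3 blk.py w9 carriage_nose ; python3 rail.py w9; python3 go.py .62 .1 .1 94.5
```

```text
[0.66044891 0.08156411 0.11962512] [-0.1 -0.8  0.9  0.2 -0.4  0. ]
carriage_nose 0.84 [0.5269 0.0871 0.0351] [293.  55.]
top n 5330 z 0.0273859189480565
widths [0.0628 0.0634 0.0635 0.0638 0.0641 0.0636 0.0639 0.064  0.0639 0.0636
 0.0627 0.063  0.0635 0.0636 0.0639 0.0635 0.0635 0.0639 0.0632 0.0634
 0.0637 0.0629 0.0632 0.0636 0.0634 0.064  0.0641 0.0634 0.0633 0.063 ]
slopes 0.1069958920358131 0.10565416441988304
yaw deg 6.069173225037499 center y at .62 0.09984255377157111
far end u (edge max) 0.06979721675711126 should be window+.053
hole n 1198 U [-0.0313  0.0379] V [-0.01   0.011] z [0.0083 0.0094 0.0109]
  u -0.034 -0.0058 0.0073
  u -0.028 -0.0059 0.0073
  u -0.022 -0.006 0.0073
  u -0.016 -0.0061 0.0072
  u -0.010 -0.0062 0.0072
  u -0.004 -0.0063 0.011
  u 0.002 -0.0105 0.0111
  u 0.008 -0.0106 0.0111
  u 0.014 -0.0098 0.0111
  u 0.020 -0.0099 0.011
  u 0.026 -0.01 0.0111
  u 0.032 -0.0101 0.011
nose u -0.033495457856753064 z 0.03387391823484523
pos [0.661  0.0817 0.1195] d/25 [-1.642  0.732 -0.78 ] rot [0.0003 0.0008 0.003 ] F [0.59 0.48 0.17] M [ 0.03 -0.06 -0.04] w 0.157 t 12.4333 j [  21.   29.    1.    0.  -62. -107.]
```

View pics/w9.png

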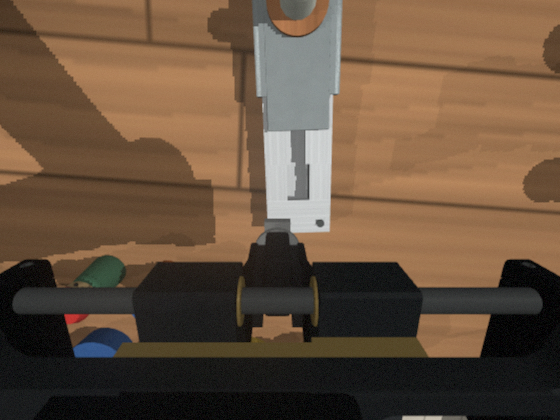

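Both views agree: rail yaw 6.05°, window centre at (0.6366, 0.1020). Next I'll measure the held bolt's offset in the tool frame.

```bash
cat > hold.py <<'E'
from h import *
def rep(W,d,tcp,R):
    T=(W-tcp)@R*1000
    m0=(d>0)&(abs(T[...,1])<22)&(T[...,0]>-25)&(T[...,0]<30)
    for z0 in range(-66,12,3):
        m=m0&(T[...,2]>=z0)&(T[...,2]<z0+3)
        q=T[m]
        if len(q)>5: print(z0,len(q),'x',q[:,0].min().round(1),np.percentile(q[:,0],95).round(1),'y',q[:,1].min().round(1),q[:,1].max().round(1))
s=sense();p=wristRt(capture('wrist'),s)
rep(cloud(p),p['depth'],s['tcp_pos'],s['ee_rot'])
c=p['pixels'][200:300,220:340];cv2.imwrite('pics/h9.png',cv2.cvtColor(cv2.resize(c,None,fx=5,fy=5,interpolation=cv2.INTER_CUBIC),cv2.COLOR_RGB2BGR))
E
python3 hold.py
```

```text
-66 118 x 9.3 11.8 y -14.9 17.9
-63 916 x -17.0 16.0 y -15.2 18.0
-60 233 x -17.2 17.1 y -16.0 18.9
-57 199 x 5.5 17.1 y -15.8 18.1
-54 157 x 9.5 17.2 y -14.7 17.9
-51 143 x 9.4 17.0 y -14.4 17.1
-48 140 x 9.2 17.2 y -14.1 16.9
-45 133 x 9.1 17.2 y -14.5 17.2
-42 130 x 8.9 17.2 y -14.3 16.9
-39 117 x 9.5 17.1 y -14.4 17.2
-36 106 x 9.4 17.2 y -14.2 16.9
-33 108 x 9.3 17.1 y -14.3 17.0
-30 63 x 9.6 17.2 y -13.4 16.1
-27 18 x 14.6 16.9 y -5.6 8.3
-21 7 x 6.4 9.8 y -9.9 9.9
-18 218 x 4.6 14.9 y -12.0 14.7
-15 44 x 6.3 14.9 y -12.2 14.8
-6 77 x 9.5 15.0 y -7.3 9.9
-3 133 x 8.2 15.2 y -7.3 10.0
0 36 x 14.6 15.5 y -7.5 10.0
3 22 x 14.6 15.3 y -7.5 10.1
```

View pics/h9.png

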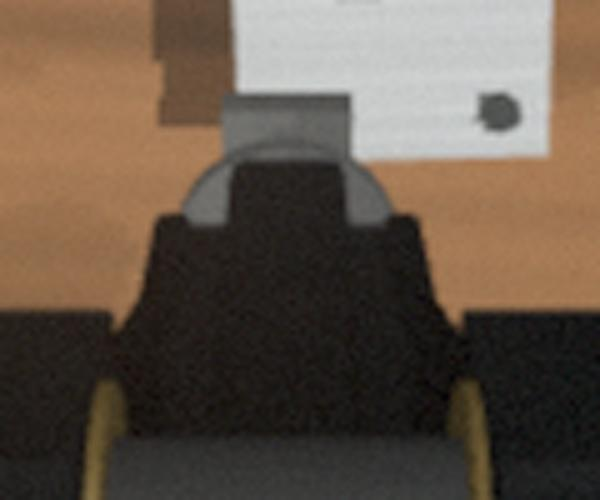

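The bolt hangs upright and centred: x offset about 0, y offset about +1.3 mm, origin about 5.5 mm below the TCP. The target TCP over the window is (0.6368, 0.1007), yaw 96.05°.

Call:
apply_moves --plan '[[[0,-0.5,0.4,-0.4,0,0,0.015],[0,-0.5,0.4,-0.5,0,0,0.015],[0,0,0,-0.5,0,0,0],[0,0,0,-0.5,0,0,0],[0,0,0,0,0,0,0],[0,0,0,0,0,0,0]]]'

```text
time_s: 12.98
tcp_pos: [0.6371, 0.1019, 0.0698]
ee_rot: [[-0.994, -0.105, 0.001], [-0.105, 0.994, -0.0], [-0.001, -0.001, -1.0]]
wrist_force: [0.3, 0.4, -0.5]
gripper_width: 0.156
```

```bash
python3 go.py .6368 .1007 .048 96.05
```

```text
pos [0.6371 0.1019 0.0698] d/25 [-0.013 -0.048 -0.872] rot [0.0005 0.0007 0.0005] F [ 0.28  0.42 -0.55] M [-0.02 -0.02 -0.01] w 0.156 t 12.9833 j [  23.   30.   -6.    0.  -54. -107.]
```

Call:
apply_moves --plan '[[[0,-0.02,-0.05,-0.3,0,0.002,0],[0,-0.01,0,-0.4,0,0.001,0],[0,0,0,0,0,0,0],[0,0,0,0,0,0,0]]]'

```text
time_s: 13.32
tcp_pos: [0.6381, 0.1003, 0.052]
ee_rot: [[-0.995, -0.104, -0.0], [-0.104, 0.995, 0.0], [0.0, 0.0, -1.0]]
wrist_force: [-0.3, 0.1, -0.3]
gripper_width: 0.16
```

```bash
python3 go.py .6368 .1007 .048 96.05; python3 hold.py; mv pics/h9.png pics/h10.png
```

```text
pos [0.6381 0.1003 0.052 ] d/25 [-0.053  0.015 -0.159] rot [-0.     -0.0003  0.0012] F [-0.26  0.11 -0.26] M [-0.02 -0.02 -0.02] w 0.16 t 13.3167 j [  23.   31.   -7.   -0.  -52. -107.]
-66 132 x 9.3 11.8 y -14.9 17.9
-63 908 x -17.1 16.0 y -15.4 18.1
-60 247 x -17.2 17.0 y -16.1 18.8
-57 193 x 6.0 17.1 y -15.4 18.1
-54 155 x 8.9 17.0 y -14.8 17.5
-51 156 x 9.2 17.2 y -14.4 17.1
-48 132 x 9.4 17.1 y -14.3 17.0
-45 131 x 9.2 17.1 y -14.5 16.7
-42 127 x 9.4 17.1 y -14.3 17.0
-39 110 x 9.2 17.0 y -14.4 17.1
-36 116 x 9.2 17.3 y -14.2 16.9
-33 104 x 9.3 17.1 y -13.8 17.1
-30 65 x 9.4 17.2 y -13.3 15.5
-27 17 x 14.8 16.9 y -5.6 8.3
-21 17 x 6.3 14.8 y -9.9 11.9
-18 207 x 4.2 14.6 y -12.0 14.6
-15 44 x 6.4 15.2 y -12.2 14.8
-6 97 x 8.7 15.3 y -7.3 9.9
-3 115 x 9.3 15.1 y -7.3 9.9
0 35 x 14.6 15.5 y -7.4 10.0
3 22 x 14.6 15.2 y -7.5 10.1
```

View pics/h10.png

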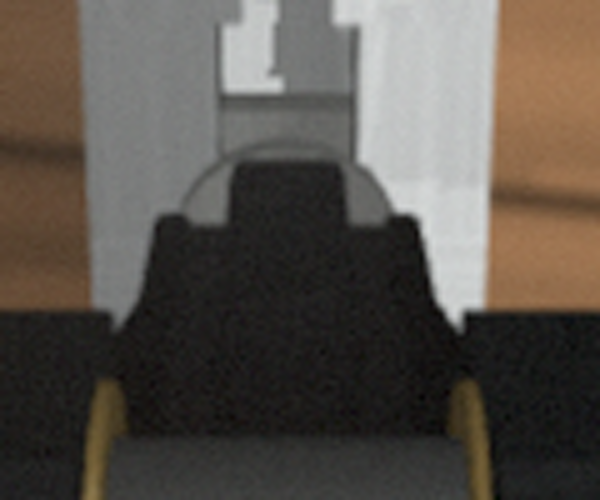

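The head (cols 220–352) sits centred over the window (218–357). I'll descend carefully.

Call:
apply_moves --plan '[[[0,-0.06,0.02,-0.3,0,0,0.001],[0,-0.01,0,-0.25,0,0,0],[0,0,0,0,0,0,0]]]'

```text
time_s: 13.62
tcp_pos: [0.6366, 0.1009, 0.0377]
ee_rot: [[-0.994, -0.105, 0.001], [-0.105, 0.994, 0.001], [-0.001, 0.001, -1.0]]
wrist_force: [-1.1, 0.2, -0.8]
gripper_width: 0.159
```

```bash
python3 go.py .6368 .1010 .014 96.05
```

```text
pos [0.6366 0.1009 0.0377] d/25 [ 0.007  0.004 -0.95 ] rot [-0.0008  0.001   0.0007] F [-1.06  0.18 -0.76] M [-0.02  0.03  0.01] w 0.159 t 13.6167 j [  23.   32.   -8.   -0.  -50. -107.]
```

Call:
apply_moves --plan '[[[0,0,0,-0.25,0,0.001,0],[0,0,0,-0.15,0,0,0],[0,0,0,0,0,0,0]]]'

```text
time_s: 13.87
tcp_pos: [0.6364, 0.1009, 0.0266]
ee_rot: [[-0.994, -0.105, -0.0], [-0.105, 0.994, 0.001], [0.0, 0.001, -1.0]]
wrist_force: [0.0, 0.3, -1.2]
gripper_width: 0.162
```

```bash
python3 go.py .6368 .1010 .014 96.05
```

```text
pos [0.6364 0.1009 0.0266] d/25 [ 0.014  0.004 -0.503] rot [-0.0007 -0.0003  0.0004] F [ 0.02  0.34 -1.21] M [-0.06 -0.   -0.02] w 0.162 t 13.8667 j [  23.   33.   -8.   -0.  -49. -107.]
```

Call:
apply_moves --plan '[[[0,0.01,0,-0.2,0,0,0],[0,0,0,-0.1,0,0,0],[0,0,0,0,0,0,0]]]'

```text
time_s: 14.12
tcp_pos: [0.6368, 0.101, 0.0182]
ee_rot: [[-0.994, -0.105, -0.0], [-0.105, 0.994, 0.001], [0.0, 0.001, -1.0]]
wrist_force: [-0.2, -0.4, -0.7]
gripper_width: 0.159
```

```bash
python3 go.py .6368 .1010 .014 96.05
```

```text
pos [0.6368 0.101  0.0182] d/25 [-0.     0.001 -0.167] rot [-0.0006 -0.0003  0.0003] F [-0.2  -0.39 -0.68] M [-0.02  0.04 -0.05] w 0.159 t 14.1167 j [  23.   33.   -8.   -0.  -48. -107.]
```

Call:
apply_moves --plan '[[[0,0,0,-0.08,0,0,0],[0,0,0,-0.04,0,0,0],[0,0,0,-0.02,0,0,0]]]'

```text
time_s: 14.37
tcp_pos: [0.637, 0.101, 0.0144]
ee_rot: [[-0.994, -0.105, 0.0], [-0.105, 0.994, 0.001], [-0.0, 0.001, -1.0]]
wrist_force: [-1.3, -0.5, 3.4]
gripper_width: 0.16
```

```bash
python3 go.py .6368 .1010 .014 96.05
```

```text
pos [0.637  0.101  0.0144] d/25 [-0.009  0.    -0.017] rot [-0.0006  0.      0.0002] F [-1.26 -0.45  3.36] M [ 0.07  0.22 -0.02] w 0.16 t 14.3667 j [  23.   34.   -9.   -0.  -48. -107.]
```

Call:
apply_moves --plan '[[[0,0,0,-0.02,0,0,0],[0,0,0,0,0,0,0]]]'

```text
time_s: 14.53
tcp_pos: [0.6372, 0.1011, 0.0147]
ee_rot: [[-0.994, -0.106, 0.001], [-0.106, 0.994, 0.001], [-0.001, 0.001, -1.0]]
wrist_force: [-0.3, 0.5, -0.7]
gripper_width: 0.157
```

```bash
python3 go.py .6368 .1010 .014 96.05
python3 - <<'E'
from h import *
s=sense();p=wristRt(capture('wrist'),s)
c=p['pixels'][130:300,200:360];cv2.imwrite('pics/h11.png',cv2.cvtColor(cv2.resize(c,None,fx=4,fy=4,interpolation=cv2.INTER_CUBIC),cv2.COLOR_RGB2BGR))
W=cloud(p);T=(W-s['tcp_pos'])@s['ee_rot']*1000
m=(p['depth']>0)&(T[...,0]>5)&(T[...,0]<15)&(abs(T[...,1]-1.3)<14)&(W[...,2]<.045)
h=np.histogram(W[...,2][m],np.arange(0,.046,.002));print(list(zip((h[1][:-1]*1000).round(),h[0])))
E
```

```text
pos [0.6372 0.1011 0.0147] d/25 [-0.017 -0.003 -0.029] rot [-0.0006  0.0006 -0.0001] F [-0.27  0.54 -0.73] M [-0.02  0.01 -0.04] w 0.157 t 14.5333 j [  23.   34.   -9.   -0.  -48. -107.]
[(np.float64(0.0), np.int64(0)), (np.float64(2.0), np.int64(0)), (np.float64(4.0), np.int64(0)), (np.float64(6.0), np.int64(0)), (np.float64(8.0), np.int64(29)), (np.float64(10.0), np.int64(26)), (np.float64(12.0), np.int64(16)), (np.float64(14.0), np.int64(13)), (np.float64(16.0), np.int64(113)), (np.float64(18.0), np.int64(56)), (np.float64(20.0), np.int64(0)), (np.float64(22.0), np.int64(14)), (np.float64(24.0), np.int64(6)), (np.float64(26.0), np.int64(78)), (np.float64(28.0), np.int64(51)), (np.float64(30.0), np.int64(147)), (np.float64(32.0), np.int64(64)), (np.float64(34.0), np.int64(0)), (np.float64(36.0), np.int64(0)), (np.float64(38.0), np.int64(0)), (np.float64(40.0), np.int64(1)), (np.float64(42.0), np.int64(12))]
```

View pics/h11.png

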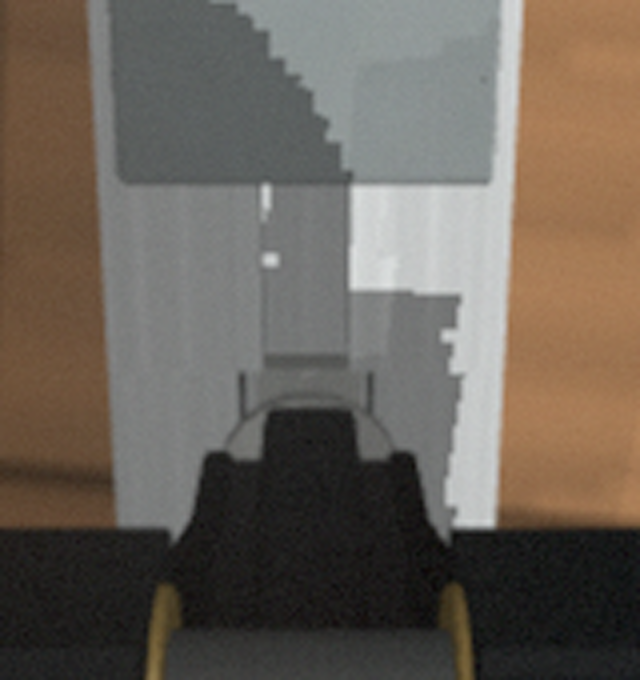

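The head is down in the window and the flange top is at about 30 mm, so it lies on the track. Now I'll slide along −(0.994, 0.105), towards the carriage.

Call:
apply_moves --plan '[[[0,-0.12,-0.013,0.02,0,0,0],[0,-0.16,-0.017,0,0,0,0],[0,-0.16,-0.017,0,0,0,0],[0,-0.16,-0.017,0,0,0,0],[0,0,0,0,0,0,0]]]'

```text
time_s: 15.0
tcp_pos: [0.6205, 0.0993, 0.0149]
ee_rot: [[-0.994, -0.105, 0.001], [-0.105, 0.994, 0.001], [-0.001, 0.001, -1.0]]
wrist_force: [0.2, -0.3, -0.8]
gripper_width: 0.158
```

```bash
cat >> go.py <<'E'
    s=sense();e=np.array([.9944,.1055]);o=np.array([.6368,.1008]);q=s['tcp_pos'][:2]-o
    print('travel mm',round(-(q@e)*1000,2),'side mm',round((q@[-e[1],e[0]])*1000,2),'Falong(+resist)',round(s['wrist_force'][:2]@e,2),'Fside',round(s['wrist_force'][:2]@[-e[1],e[0]],2))
E
python3 go.py .6368 .1010 .0152 96.05
```

```text
File "go.py", line 12
    s=sense();e=np.array([.9944,.1055]);o=np.array([.6368,.1008]);q=s['tcp_pos'][:2]-o
IndentationError: unexpected indent
```

```bash
python3 - <<'E'
t=open('go.py').read().replace("if __name__=='__main__': delta","if __name__=='__main__':\n    delta");open('go.py','w').write(t)
E
python3 go.py .6368 .1010 .0152 96.05
```

```text
pos [0.6205 0.0993 0.0149] d/25 [0.651 0.07  0.011] rot [-0.001   0.0006  0.0004] F [ 0.24 -0.32 -0.78] M [-0.02  0.   -0.05] w 0.158 t 15.0 j [  24.   32.  -11.   -0.  -47. -108.]
travel mm 16.35 side mm 0.18 Falong(+resist) 0.21 Fside -0.35
```

Call:
apply_moves --plan '[[[0,-0.16,-0.018,0.01,0,0,0],[0,-0.16,-0.017,0,0,0,0],[0,-0.16,-0.017,0,0,0,0],[0,-0.12,-0.013,0,0,0,0],[0,-0.12,-0.013,0,0,0,0]]]'

```text
time_s: 15.42
tcp_pos: [0.6016, 0.0973, 0.0155]
ee_rot: [[-0.994, -0.105, 0.003], [-0.105, 0.994, 0.001], [-0.003, 0.001, -1.0]]
wrist_force: [3.7, -1.0, -2.5]
gripper_width: 0.157
```

```bash
python3 go.py .6368 .1010 .0152 96.05
```

```text
pos [0.6016 0.0973 0.0155] d/25 [ 1.41   0.148 -0.01 ] rot [-0.0014  0.0027 -0.0001] F [ 3.67 -1.02 -2.54] M [-0.23 -1.12 -0.  ] w 0.157 t 15.4167 j [  24.   31.  -14.   -0.  -45. -108.]
travel mm 35.42 side mm 0.24 Falong(+resist) 3.54 Fside -1.4
```

Nose contact came at 35 mm as expected (3.5 N of spring). Continuing.

Call:
apply_moves --plan '[[[0,-0.14,-0.016,-0.01,0,0.003,0],[0,-0.14,-0.015,0,0,0.001,0],[0,-0.14,-0.015,0,0,0,0],[0,-0.14,-0.015,0,0,0,0],[0,-0.14,-0.015,0,0,0,0]]]'

```text
time_s: 15.83
tcp_pos: [0.5892, 0.0968, 0.0167]
ee_rot: [[-0.994, -0.107, 0.013], [-0.107, 0.994, 0.005], [-0.013, 0.004, -1.0]]
wrist_force: [4.7, -0.4, -3.3]
gripper_width: 0.159
```

```bash
python3 go.py .6368 .1010 .0152 96.05
```

```text
pos [0.5892 0.0968 0.0167] d/25 [ 1.902  0.17  -0.059] rot [-0.005   0.0127 -0.0018] F [ 4.66 -0.4  -3.28] M [-0.23 -1.44  0.04] w 0.159 t 15.8333 j [  25.   29.  -16.    0.  -43. -109.]
travel mm 47.72 side mm 1.0 Falong(+resist) 4.6 Fside -0.89
```

Call:
apply_moves --plan '[[[0,-0.12,-0.03,-0.05,-0.005,0.012,-0.002],[0,-0.12,-0.02,-0.02,0,0.004,0],[0,-0.12,-0.015,-0.01,0,0.003,0]]]'

```text
time_s: 16.08
tcp_pos: [0.5825, 0.0961, 0.0165]
ee_rot: [[-0.994, -0.106, -0.001], [-0.106, 0.994, 0.001], [0.001, 0.001, -1.0]]
wrist_force: [4.6, -1.3, -3.6]
gripper_width: 0.158
```

```bash
python3 go.py .6368 .1010 .0152 96.05
```

```text
pos [0.5825 0.0961 0.0165] d/25 [ 2.172  0.198 -0.052] rot [-0.0013 -0.0008 -0.0011] F [ 4.58 -1.27 -3.64] M [-0.4  -1.68 -0.  ] w 0.158 t 16.0833 j [  25.   29.  -17.   -0.  -44. -109.]
travel mm 54.49 side mm 1.01 Falong(+resist) 4.42 Fside -1.74
```

Call:
apply_moves --plan '[[[0,-0.11,-0.05,-0.06,0,0.003,-0.001],[0,-0.12,-0.025,-0.04,0,0.003,0],[0,-0.12,-0.018,-0.03,0,0.003,0]]]'

```text
time_s: 16.33
tcp_pos: [0.5777, 0.0952, 0.0158]
ee_rot: [[-0.994, -0.107, -0.001], [-0.107, 0.994, 0.004], [0.001, 0.004, -1.0]]
wrist_force: [5.6, -1.7, 0.1]
gripper_width: 0.158
```

```bash
python3 go.py .6368 .1010 .0152 96.05
```

```text
pos [0.5777 0.0952 0.0158] d/25 [ 2.365  0.23  -0.023] rot [-0.0037 -0.0013 -0.002 ] F [ 5.62 -1.66  0.14] M [-0.34 -1.79  0.05] w 0.158 t 16.3333 j [  25.   29.  -17.   -0.  -44. -109.]
travel mm 59.38 side mm 0.71 Falong(+resist) 5.41 Fside -2.24
```

Call:
apply_moves --plan '[[[0,-0.11,-0.05,-0.03,-0.003,0.002,-0.002],[0,-0.11,-0.03,-0.02,0,0.003,0],[0,-0.11,-0.02,-0.02,0,0.003,0],[0,-0.11,-0.02,-0.02,0,0.003,0]]]'

```text
time_s: 16.67
tcp_pos: [0.5716, 0.0946, 0.0159]
ee_rot: [[-0.994, -0.107, -0.001], [-0.107, 0.994, 0.005], [0.001, 0.005, -1.0]]
wrist_force: [5.6, -0.9, -1.1]
gripper_width: 0.157
```

```bash
python3 go.py .6368 .1010 .0152 96.05
```

```text
pos [0.5716 0.0946 0.0159] d/25 [ 2.609  0.256 -0.027] rot [-0.0049 -0.001  -0.0013] F [ 5.55 -0.9  -1.08] M [-0.26 -1.92  0.03] w 0.157 t 16.6667 j [  25.   28.  -18.   -0.  -43. -109.]
travel mm 65.51 side mm 0.71 Falong(+resist) 5.43 Fside -1.48
```

Call:
apply_moves --plan '[[[0,-0.11,-0.04,-0.03,-0.005,0.003,-0.001],[0,-0.11,-0.03,-0.02,-0.001,0.003,0],[0,-0.11,-0.02,-0.02,-0.001,0.003,0]]]'

```text
time_s: 16.92
tcp_pos: [0.5678, 0.0942, 0.0159]
ee_rot: [[-0.994, -0.107, -0.0], [-0.107, 0.994, 0.001], [0.0, 0.001, -1.0]]
wrist_force: [5.7, -1.1, -2.0]
gripper_width: 0.158
```

```bash
python3 go.py .6368 .1010 .0152 96.05
```

```text
pos [0.5678 0.0942 0.0159] d/25 [ 2.761  0.273 -0.028] rot [-0.0011 -0.0003 -0.0015] F [ 5.71 -1.14 -2.02] M [-0.37 -2.    0.04] w 0.158 t 16.9167 j [  25.   28.  -19.   -0.  -43. -109.]
travel mm 69.34 side mm 0.68 Falong(+resist) 5.56 Fside -1.74
```

Call:
apply_moves --plan '[[[0,-0.11,-0.04,-0.03,-0.001,0.003,-0.001],[0,-0.11,-0.025,-0.02,0,0.003,0],[0,-0.11,-0.02,-0.02,-0.001,0.003,0],[0,-0.11,-0.02,-0.02,-0.001,0.003,0]]]'

```text
time_s: 17.25
tcp_pos: [0.563, 0.0937, 0.0159]
ee_rot: [[-0.994, -0.108, 0.001], [-0.108, 0.994, 0.002], [-0.001, 0.002, -1.0]]
wrist_force: [6.9, -1.3, -1.8]
gripper_width: 0.157
```

```bash
python3 go.py .6368 .1010 .0152 96.05
```

```text
pos [0.563  0.0937 0.0159] d/25 [ 2.951  0.293 -0.028] rot [-0.0021  0.0012 -0.0028] F [ 6.87 -1.31 -1.82] M [-0.3  -2.11  0.04] w 0.157 t 17.25 j [  26.   28.  -20.   -0.  -42. -109.]
travel mm 74.11 side mm 0.7 Falong(+resist) 6.69 Fside -2.03
```

Call:
apply_moves --plan '[[[0,-0.11,-0.04,-0.03,-0.002,0.004,-0.003],[0,-0.11,-0.03,-0.02,-0.001,0.003,0],[0,-0.11,-0.025,-0.02,-0.001,0.003,0],[0,-0.11,-0.025,-0.02,-0.001,0.003,0]]]'

```text
time_s: 17.58
tcp_pos: [0.5591, 0.0932, 0.016]
ee_rot: [[-0.994, -0.107, 0.003], [-0.107, 0.994, 0.002], [-0.004, 0.002, -1.0]]
wrist_force: [7.1, -0.5, -2.7]
gripper_width: 0.157
```

```bash
python3 go.py .6368 .1010 .0152 96.05
```

```text
pos [0.5591 0.0932 0.016 ] d/25 [ 3.106  0.31  -0.03 ] rot [-0.002   0.0033 -0.0019] F [ 7.13 -0.5  -2.7 ] M [-0.14 -2.2   0.01] w 0.157 t 17.5833 j [  26.   27.  -20.   -0.  -42. -110.]
travel mm 78.01 side mm 0.68 Falong(+resist) 7.04 Fside -1.25
```

Call:
apply_moves --plan '[[[0,-0.12,-0.03,-0.04,-0.002,0.006,-0.002],[0,-0.12,-0.025,-0.03,-0.001,0.004,0],[0,-0.12,-0.02,-0.03,-0.001,0.004,0],[0,-0.12,-0.02,-0.03,-0.001,0.004,0]]]'

```text
time_s: 17.92
tcp_pos: [0.5555, 0.0929, 0.0159]
ee_rot: [[-0.994, -0.109, 0.002], [-0.109, 0.994, 0.001], [-0.002, 0.001, -1.0]]
wrist_force: [6.4, -0.9, -2.0]
gripper_width: 0.155
```

```bash
python3 go.py .6368 .1010 .0152 96.05
```

```text
pos [0.5555 0.0929 0.0159] d/25 [ 3.254  0.324 -0.028] rot [-0.0009  0.0024 -0.0033] F [ 6.37 -0.94 -1.97] M [-0.46 -2.31  0.02] w 0.155 t 17.9167 j [  26.   27.  -21.    0.  -42. -110.]
travel mm 81.72 side mm 0.72 Falong(+resist) 6.23 Fside -1.6
```

Call:
apply_moves --plan '[[[0,-0.15,-0.03,-0.04,-0.002,0.006,-0.003],[0,-0.15,-0.03,-0.03,-0.001,0.005,0],[0,-0.15,-0.025,-0.03,-0.001,0.005,0],[0,-0.15,-0.025,-0.03,-0.001,0.005,0]]]'

```text
time_s: 18.25
tcp_pos: [0.5496, 0.0923, 0.0159]
ee_rot: [[-0.994, -0.109, 0.0], [-0.109, 0.994, 0.0], [-0.0, 0.0, -1.0]]
wrist_force: [7.9, -0.6, -2.5]
gripper_width: 0.159
```

```bash
python3 go.py .6368 .1010 .0152 96.05
```

```text
pos [0.5496 0.0923 0.0159] d/25 [ 3.487  0.35  -0.028] rot [-0.0004  0.0001 -0.0037] F [ 7.85 -0.56 -2.46] M [-0.42 -2.51  0.  ] w 0.159 t 18.25 j [  26.   27.  -22.   -0.  -42. -110.]
travel mm 87.58 side mm 0.7 Falong(+resist) 7.75 Fside -1.39
```

Call:
apply_moves --plan '[[[0,-0.14,-0.03,-0.04,0,0.005,-0.004],[0,-0.14,-0.03,-0.03,-0.001,0.005,0],[0,-0.14,-0.025,-0.03,-0.001,0.005,0]]]'

```text
time_s: 18.5
tcp_pos: [0.5487, 0.0923, 0.0161]
ee_rot: [[-0.994, -0.108, 0.005], [-0.108, 0.994, 0.003], [-0.005, 0.003, -1.0]]
wrist_force: [10.3, -2.9, -5.3]
gripper_width: 0.159
```

```bash
python3 go.py .6368 .1010 .0152 96.05
```

```text
pos [0.5487 0.0923 0.0161] d/25 [ 3.525  0.348 -0.036] rot [-0.0034  0.0049 -0.003 ] F [10.31 -2.88 -5.32] M [-0.8  -3.36 -0.03] w 0.159 t 18.5 j [  26.   26.  -22.   -0.  -41. -110.]
travel mm 88.53 side mm 0.85 Falong(+resist) 9.95 Fside -3.95
```

Travel has stalled at 88.5 mm and the force and moment have jumped. I'll confirm gently.

Call:
apply_moves --plan '[[[0,-0.14,-0.03,-0.04,-0.003,0.005,-0.003],[0,-0.14,-0.025,-0.03,-0.001,0.004,0]]]'

```text
time_s: 18.67
tcp_pos: [0.5487, 0.0923, 0.0162]
ee_rot: [[-0.994, -0.108, 0.01], [-0.108, 0.994, 0.003], [-0.01, 0.002, -1.0]]
wrist_force: [9.0, -2.1, -5.0]
gripper_width: 0.159
```

```bash
python3 go.py .6368 .1010 .0152 96.05
```

```text
pos [0.5487 0.0923 0.0162] d/25 [ 3.523  0.348 -0.039] rot [-0.0027  0.0101 -0.0021] F [ 9.02 -2.13 -5.  ] M [-0.79 -3.23  0.02] w 0.159 t 18.6667 j [  26.   26.  -22.    0.  -41. -110.]
travel mm 88.49 side mm 0.83 Falong(+resist) 8.74 Fside -3.07
```

The end is met at travel 88.5 mm (pocket centre near x = +1.5 mm, in range). I'll ease off 2 mm.

Call:
apply_moves --plan '[[[0,-0.02,-0.02,-0.03,-0.002,0.006,-0.002]]]'

```text
time_s: 18.75
tcp_pos: [0.5503, 0.0923, 0.0161]
ee_rot: [[-0.994, -0.106, 0.009], [-0.106, 0.994, 0.002], [-0.009, 0.001, -1.0]]
wrist_force: [7.2, -0.6, -3.5]
gripper_width: 0.157
```

```bash
python3 go.py .6368 .1010 .0152 96.05
```

```text
pos [0.5503 0.0923 0.0161] d/25 [ 3.459  0.348 -0.036] rot [-0.002   0.0087 -0.0008] F [ 7.15 -0.62 -3.53] M [-0.06 -2.33  0.04] w 0.157 t 18.75 j [  26.   26.  -22.    0.  -41. -110.]
travel mm 86.9 side mm 0.67 Falong(+resist) 7.05 Fside -1.37
```

Call:
apply_moves --plan '[[[0,-0.085,-0.03,-0.03,-0.002,0.006,0.05],[0,-0.08,-0.02,-0.03,-0.001,0.004,0.06]]]'

```text
time_s: 18.92
tcp_pos: [0.5515, 0.0933, 0.0161]
ee_rot: [[-0.976, -0.219, 0.009], [-0.219, 0.976, 0.004], [-0.01, 0.002, -1.0]]
wrist_force: [5.5, 1.4, -1.4]
gripper_width: 0.157
```

```bash
python3 go.py .6368 .1010 .0152 96.05
```

```text
pos [0.5515 0.0933 0.0161] d/25 [ 3.413  0.308 -0.037] rot [-0.0034  0.0093 -0.1148] F [ 5.52  1.37 -1.38] M [ 0.31 -1.64 -0.02] w 0.157 t 18.9167 j [  26.   27.  -22.    0.  -41. -104.]
travel mm 85.64 side mm 1.55 Falong(+resist) 5.64 Fside 0.78
```

Call:
apply_moves --plan '[[[0,-0.13,-0.05,-0.03,-0.003,0.009,0.08],[0,-0.12,-0.04,-0.03,-0.001,0.005,0.1]]]'

```text
time_s: 19.08
tcp_pos: [0.5513, 0.0933, 0.0165]
ee_rot: [[-0.917, -0.398, 0.007], [-0.398, 0.917, 0.005], [-0.008, 0.002, -1.0]]
wrist_force: [7.9, -2.0, -1.8]
gripper_width: 0.155
```

```bash
python3 go.py .6368 .1010 .0152 96.05
```

```text
pos [0.5513 0.0933 0.0165] d/25 [ 3.422  0.306 -0.05 ] rot [-0.0038  0.0074 -0.3034] F [ 7.86 -2.01 -1.84] M [-0.52 -2.55 -0.14] w 0.155 t 19.0833 j [ 26.  27. -22.  -0. -41. -93.]
travel mm 85.85 side mm 1.61 Falong(+resist) 7.6 Fside -2.82
```

Turned 17° already, so the head is in the pocket. Continuing.

Call:
apply_moves --plan '[[[0,-0.11,-0.08,-0.04,-0.003,0.008,0.1],[0,-0.11,-0.06,-0.04,-0.001,0.005,0.1]]]'

```text
time_s: 19.25
tcp_pos: [0.5517, 0.0927, 0.0166]
ee_rot: [[-0.814, -0.581, 0.005], [-0.581, 0.814, 0.007], [-0.008, 0.002, -1.0]]
wrist_force: [7.2, 2.0, -1.2]
gripper_width: 0.156
```

```bash
python3 go.py .6368 .1010 .0152 96.05
```

```text
pos [0.5517 0.0927 0.0166] d/25 [ 3.406  0.331 -0.056] rot [-0.005   0.0068 -0.5144] F [ 7.23  2.02 -1.23] M [ 0.62 -2.16 -0.07] w 0.156 t 19.25 j [ 26.  27. -22.  -0. -41. -80.]
travel mm 85.51 side mm 0.96 Falong(+resist) 7.4 Fside 1.25
```

Call:
apply_moves --plan '[[[0,-0.13,-0.03,-0.05,-0.004,0.007,0.12],[0,-0.11,-0.02,-0.04,-0.001,0.004,0.12],[0,-0.11,-0.02,-0.03,-0.001,0.004,0.12]]]'

```text
time_s: 19.5
tcp_pos: [0.553, 0.0933, 0.0169]
ee_rot: [[-0.543, -0.839, 0.009], [-0.839, 0.544, 0.006], [-0.01, -0.004, -1.0]]
wrist_force: [11.6, -4.1, -6.4]
gripper_width: 0.159
```

```bash
python3 go.py .6368 .1010 .0152 186.05
```

```text
pos [0.553  0.0933 0.0169] d/25 [ 3.354  0.308 -0.069] rot [-0.0089  0.0061  0.6802] F [11.62 -4.14 -6.4 ] M [-1.39 -3.51 -0.23] w 0.159 t 19.5 j [ 26.  27. -22.  -0. -41. -59.]
travel mm 84.17 side mm 1.4 Falong(+resist) 11.12 Fside -5.34
```

Forces are rising (11 N) as the bolt rides up under the lips. I'll relax, lower and recentre before turning on.

Call:
apply_moves --plan '[[[0,-0.06,-0.05,-0.1,-0.008,0.006,0],[0,-0.08,-0.03,-0.06,-0.002,0.004,0]]]'

```text
time_s: 19.67
tcp_pos: [0.5545, 0.0923, 0.0156]
ee_rot: [[-0.538, -0.843, 0.008], [-0.843, 0.538, -0.002], [-0.003, -0.008, -1.0]]
wrist_force: [5.7, 1.4, 3.0]
gripper_width: 0.158
```

```bash
python3 go.py .6368 .1010 .0152 186.05
```

```text
pos [0.5545 0.0923 0.0156] d/25 [ 3.29   0.348 -0.016] rot [-0.0012  0.0087  0.6739] F [5.74 1.38 3.03] M [ 0.21 -1.57 -0.06] w 0.158 t 19.6667 j [ 26.  27. -22.   0. -41. -59.]
travel mm 82.69 side mm 0.24 Falong(+resist) 5.85 Fside 0.76
```

Call:
apply_moves --plan '[[[0,-0.15,-0.02,-0.03,-0.001,0.008,0.02],[0,-0.12,-0.02,-0.03,0,0.005,0.04]]]'

```text
time_s: 19.83
tcp_pos: [0.5531, 0.093, 0.0158]
ee_rot: [[-0.484, -0.875, 0.006], [-0.875, 0.484, 0.001], [-0.004, -0.005, -1.0]]
wrist_force: [9.5, -0.3, -3.2]
gripper_width: 0.156
```

```bash
python3 go.py .6368 .1010 .0152 186.05
```

```text
pos [0.5531 0.093  0.0158] d/25 [ 3.348  0.321 -0.022] rot [-0.0028  0.0059  0.6109] F [ 9.46 -0.29 -3.22] M [-0.45 -2.94 -0.14] w 0.156 t 19.8333 j [ 26.  27. -22.   0. -41. -55.]
travel mm 84.05 side mm 1.06 Falong(+resist) 9.38 Fside -1.28
```

Something is catching. I'll look at how the bolt sits in the jaws now.

```bash
python3 hold.py; cp pics/h9.png pics/h12.png; python3 go.py .6368 .1010 .0152 186.05
```

```text
-66 117 x 7.8 10.4 y -15.7 17.1
-63 917 x -18.2 14.7 y -16.1 17.4
-60 220 x -1.3 15.6 y -16.8 18.1
-57 201 x -4.6 15.7 y -16.1 17.6
-54 166 x -3.5 15.6 y -15.5 16.7
-51 141 x 7.9 15.7 y -15.0 16.4
-48 144 x 7.7 15.7 y -14.9 16.4
-45 122 x 7.9 15.8 y -15.2 15.9
-42 133 x 8.1 15.7 y -15.0 16.2
-39 109 x 7.9 15.6 y -15.1 16.5
-36 112 x 7.9 15.7 y -15.0 16.2
-33 109 x 8.2 15.7 y -15.0 16.3
-30 68 x 7.9 15.7 y -14.1 15.4
-27 14 x 13.4 15.4 y -6.3 6.4
-21 739 x -4.6 29.3 y -9.3 22.0
-18 533 x -6.0 28.4 y -12.7 22.0
-15 392 x -9.5 28.0 y -22.0 21.9
-12 826 x -10.4 27.7 y -21.9 22.0
-9 12 x 24.5 29.3 y -21.4 -13.9
-6 17 x 8.1 29.2 y -21.7 7.8
-3 14 x 8.7 28.8 y -21.5 6.5
0 11 x 24.4 29.3 y -21.1 -13.9
3 11 x -14.4 29.0 y -22.0 -14.4
6 19 x -18.2 29.4 y -21.8 -13.7
9 13 x 24.1 29.2 y -22.0 -13.9
pos [0.5531 0.0928 0.0158] d/25 [ 3.348  0.326 -0.025] rot [-0.0027  0.0059  0.6088] F [ 7.99 -0.82 -2.59] M [-0.34 -2.55 -0.06] w 0.155 t 19.8833 j [ 26.  27. -22.   0. -41. -55.]
travel mm 84.07 side mm 0.92 Falong(+resist) 7.86 Fside -1.66
```

View pics/h12.png

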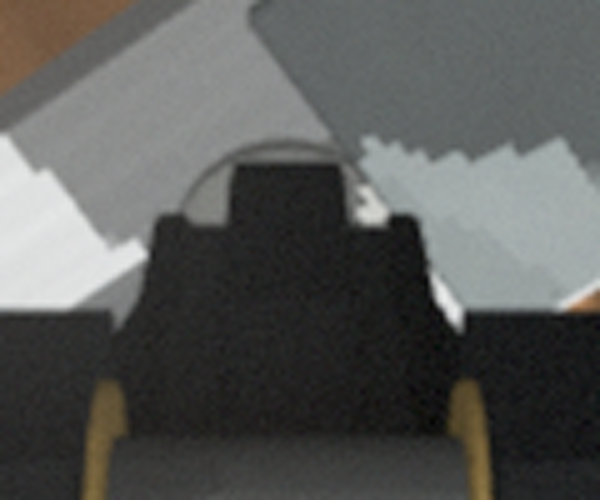

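The bolt has not slipped in the fingers. Before continuing I'll check whether the gripper's body is near the carriage doll.

Run:
```python
from h import *
p=capture('scene');s=sense()
c=p['pixels'][130:270,190:360];cv2.imwrite('pics/s13.png',cv2.cvtColor(cv2.resize(c,None,fx=4,fy=4,interpolation=cv2.INTER_CUBIC),cv2.COLOR_RGB2BGR))
p=capture('wrist');print(p['mount'].round(4));save(p,'w13')
wristRt(p,s)
W=cloud(p);T=(W-s['tcp_pos'])@s['ee_rot']*1000
np.savez('/tmp/w13.npz',W=W,d=p['depth'],T=T)
# parts of gripper: lower surfaces
for y0 in range(-110,111,10):
    m=(p['depth']>0)&(p['depth']<.16)&(T[...,1]>=y0)&(T[...,1]<y0+10)
    if m.sum()>5: print(y0,'zmax(lowest) ',np.percentile(T[m][:,2],99).round(0),'x',T[m][:,0].min().round(),T[m][:,0].max().round())
```

```text
[[-2.000e-04 -9.529e-01 -3.033e-01  8.240e-02]
 [ 1.000e+00 -1.000e-04 -3.000e-04  1.000e-03]
 [ 3.000e-04 -3.033e-01  9.529e-01 -1.915e-01]
 [ 0.000e+00  0.000e+00  0.000e+00  1.000e+00]]
-90 zmax(lowest)  -101.0 x -3.0 37.0
-80 zmax(lowest)  -100.0 x -7.0 37.0
-70 zmax(lowest)  -112.0 x 15.0 33.0
-60 zmax(lowest)  -112.0 x 15.0 33.0
-50 zmax(lowest)  -113.0 x 21.0 35.0
-40 zmax(lowest)  -105.0 x 20.0 38.0
-30 zmax(lowest)  -105.0 x 20.0 38.0
-20 zmax(lowest)  -54.0 x -12.0 38.0
-10 zmax(lowest)  -49.0 x -18.0 35.0
0 zmax(lowest)  -49.0 x -18.0 33.0
10 zmax(lowest)  -53.0 x -12.0 38.0
20 zmax(lowest)  -105.0 x 15.0 38.0
30 zmax(lowest)  -105.0 x -10.0 38.0
40 zmax(lowest)  -112.0 x -10.0 37.0
50 zmax(lowest)  -112.0 x 16.0 33.0
60 zmax(lowest)  -112.0 x 2.0 35.0
70 zmax(lowest)  -20.0 x -37.0 101.0
80 zmax(lowest)  -19.0 x -38.0 108.0
90 zmax(lowest)  -18.0 x 52.0 113.0
100 zmax(lowest)  -18.0 x 57.0 115.0
110 zmax(lowest)  -12.0 x 78.0 123.0
```

View pics/s13.png

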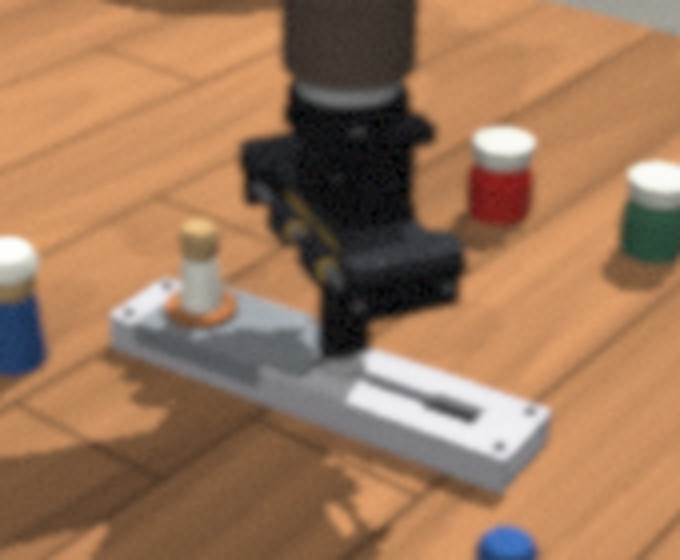

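View pics/w13.png

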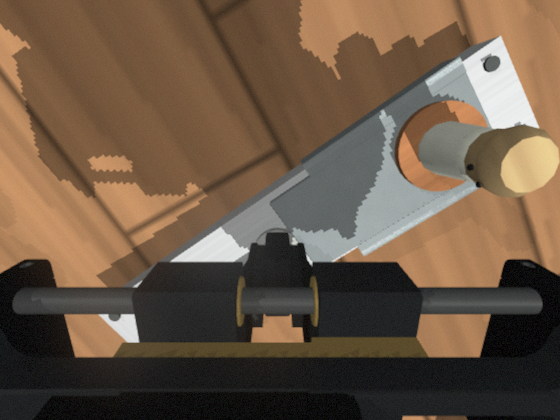

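The gripper's body clears the doll by about 17 mm, and the doll stands on the carriage untouched. I'll measure the bolt axis against the rail edges within this one image.

Run:
```python
import numpy as np
f=np.load('/tmp/w13.npz');W=f['W'];T=f['T'];d=f['d'];z=W[...,2]
ok=d>0
m=ok&(abs(T[...,1])<9)&(T[...,2]>-56)&(T[...,2]<-30)&(T[...,0]>10)&(T[...,0]<20)
bx=np.percentile(T[m][:,0],95)-17
m2=ok&(T[...,2]>-50)&(T[...,2]<-32)&(abs(T[...,0]-9)<6)&(abs(T[...,1])<25)
y0,y1=T[m2][:,1].min(),T[m2][:,1].max()
print('bolt in tool',bx,(y0+y1)/2)
R=None
# tool->world: solve from data
A=np.c_[T[::20,::20].reshape(-1,3),np.ones(T[::20,::20].size//3)];X,_,_,_=np.linalg.lstsq(A,W[::20,::20].reshape(-1,3),rcond=None)
B=np.array([bx,(y0+y1)/2,-40,1])@X;print('bolt world',B)
a=np.radians(6.05);e=np.array([np.cos(a),np.sin(a)]);n=np.array([-e[1],e[0]])
U=(W[...,:2]-B[:2])@e*1000;V=(W[...,:2]-B[:2])@n*1000
top=ok&(z>.0235)&(z<.0305)&(abs(V)<45)&(U>-230)&(U<120)
for u0 in range(-190,100,10):
    k=top&(U>=u0)&(U<u0+10)
    if k.sum()>10: print(u0,k.sum(),np.percentile(V[k],[1,99]).round(1))
k=top&(abs(V)<25);print('near end U',np.percentile(U[k],[0.2,1]))
car=ok&(z>.0315)&(z<.0365)&(abs(V)<40)
for u0 in range(-150,0,10):
    k=car&(U>=u0)&(U<u0+10)
    if k.sum()>10: print('car',u0,k.sum(),np.percentile(V[k],[1,99]).round(1))
```

```text
bolt in tool -1.1927860287026721 0.6827577832279053
bolt world [0.5527544  0.09414541 0.0557928 ]
-180 22 [-32.6  21. ]
-170 1790 [-33.4  21.6]
-160 1658 [-33.5  13.8]
-150 404 [-38.1  10. ]
-140 42 [-38.3 -37.8]
-130 46 [-38.2 -37.8]
-120 39 [-38.2 -37.8]
-110 41 [-38.3 -37.8]
-100 37 [-38.3 -37.8]
-90 38 [-38.2 -37.8]
-80 36 [-38.2 -37.8]
-70 31 [-38.2 -37.8]
-60 36 [-38.2 -37.8]
-50 83 [-38.2  30.4]
-40 153 [-33.7  30.4]
-30 143 [-33.7  30.5]
-20 311 [-33.6  23.4]
-10 500 [-33.6 -11.1]
0 452 [-33.6 -12.9]
10 510 [-33.5  -9.6]
20 528 [-33.6  -8.8]
30 456 [-33.5 -10.1]
40 312 [-33.6 -16.4]
50 167 [-33.6 -23.3]
60 40 [-33.7 -29.5]
90 30 [-33.8 -31.9]
near end U [-170.1858053  -169.71896586]
car -150 514 [-38.    4.6]
car -140 799 [-38.1 -12.1]
car -130 579 [-38.   34.9]
car -120 678 [-38.   34.7]
car -110 795 [-38.1  34.8]
car -100 1293 [-38.   34.5]
car -90 2042 [-37.7  34.2]
car -80 1992 [-37.8  34. ]
car -70 1932 [-37.8  34.1]
car -60 1878 [-37.8  34.1]
car -50 1635 [-37.3  33.6]
car -40 1347 [-29.4  25.4]
car -30 1297 [-29.4  25. ]
car -20 697 [-29.2  20.3]
car -10 49 [-14.9   0.7]
```

The measurement shows the bolt axis at rail x ≈ 0, about 2 mm behind the pocket centre and 1.6 mm off to the +y side. I'll correct sideways first, then forward.

Call:
apply_moves --plan '[[[0,-0.07,-0.1,-0.04,-0.002,0.006,0],[0,-0.1,-0.08,-0.04,-0.001,0.004,0],[0,-0.13,-0.06,-0.03,-0.001,0.004,0]]]'

```text
time_s: 20.23
tcp_pos: [0.5541, 0.0918, 0.0159]
ee_rot: [[-0.484, -0.875, 0.011], [-0.875, 0.484, 0.005], [-0.01, -0.007, -1.0]]
wrist_force: [6.1, 1.3, -3.5]
gripper_width: 0.16
```

```bash
python3 go.py .6368 .1010 .0152 186.05
```

```text
pos [0.5541 0.0918 0.0159] d/25 [ 3.307  0.369 -0.028] rot [-0.0084  0.0085  0.6106] F [ 6.07  1.34 -3.5 ] M [ 0.65 -2.14 -0.  ] w 0.16 t 20.2333 j [ 26.  27. -22.  -0. -41. -55.]
travel mm 83.16 side mm -0.26 Falong(+resist) 6.18 Fside 0.69
```

Call:
apply_moves --plan '[[[0,-0.17,-0.05,-0.05,-0.007,0.008,0],[0,-0.17,-0.04,-0.04,-0.002,0.005,0]]]'

```text
time_s: 20.4
tcp_pos: [0.5513, 0.0917, 0.0158]
ee_rot: [[-0.482, -0.876, 0.009], [-0.876, 0.482, 0.0], [-0.004, -0.008, -1.0]]
wrist_force: [7.5, -1.3, -1.1]
gripper_width: 0.156
```

```bash
python3 go.py .6368 .1010 .0152 186.05
```

```text
pos [0.5513 0.0917 0.0158] d/25 [ 3.421  0.374 -0.024] rot [-0.0028  0.0088  0.6087] F [ 7.49 -1.34 -1.12] M [-0.39 -2.32  0.04] w 0.156 t 20.4 j [ 26.  27. -22.   0. -41. -55.]
travel mm 86.0 side mm -0.07 Falong(+resist) 7.31 Fside -2.12
```

Now free at travel 86.0 mm. Turning on.

Call:
apply_moves --plan '[[[0,-0.11,-0.05,-0.04,-0.003,0.008,0.1],[0,-0.11,-0.05,-0.03,-0.001,0.005,0.1]]]'

```text
time_s: 20.57
tcp_pos: [0.5515, 0.0926, 0.0161]
ee_rot: [[-0.291, -0.957, 0.009], [-0.957, 0.292, 0.003], [-0.006, -0.008, -1.0]]
wrist_force: [7.6, 2.4, -2.1]
gripper_width: 0.158
```

```bash
python3 go.py .6368 .1010 .0152 186.05
```

```text
pos [0.5515 0.0926 0.0161] d/25 [ 3.413  0.336 -0.035] rot [-0.0048  0.0082  0.4014] F [ 7.64  2.36 -2.13] M [ 0.82 -2.15 -0.06] w 0.158 t 20.5667 j [ 26.  27. -22.   0. -41. -43.]
travel mm 85.7 side mm 0.84 Falong(+resist) 7.85 Fside 1.54
```

Call:
apply_moves --plan '[[[0,-0.12,-0.09,-0.04,-0.005,0.008,0.08],[0,-0.12,-0.08,-0.04,-0.002,0.005,0.08]]]'

```text
time_s: 20.73
tcp_pos: [0.552, 0.0927, 0.0164]
ee_rot: [[-0.125, -0.992, 0.01], [-0.992, 0.125, 0.004], [-0.005, -0.009, -1.0]]
wrist_force: [7.1, 1.7, -1.3]
gripper_width: 0.161
```

```bash
python3 go.py .6368 .1010 .0152 186.05
```

```text
pos [0.552  0.0927 0.0164] d/25 [ 3.392  0.334 -0.047] rot [-0.0053  0.0095  0.2313] F [ 7.13  1.67 -1.31] M [ 0.68 -2.1  -0.12] w 0.161 t 20.7333 j [ 26.  27. -22.   0. -41. -33.]
travel mm 85.19 side mm 0.84 Falong(+resist) 7.27 Fside 0.91
```

Call:
apply_moves --plan '[[[0,-0.13,-0.1,-0.05,-0.005,0.009,0.05],[0,-0.12,-0.08,-0.04,-0.002,0.005,0.07]]]'

```text
time_s: 20.9
tcp_pos: [0.5522, 0.0923, 0.0165]
ee_rot: [[0.002, -1.0, 0.01], [-1.0, -0.002, 0.005], [-0.005, -0.01, -1.0]]
wrist_force: [7.8, 1.7, -2.0]
gripper_width: 0.158
```

```bash
python3 go.py .6368 .1010 .0152 186.05
```

```text
pos [0.5522 0.0923 0.0165] d/25 [ 3.386  0.347 -0.053] rot [-0.0052  0.0096  0.1034] F [ 7.81  1.75 -2.03] M [ 0.89 -2.06 -0.1 ] w 0.158 t 20.9 j [ 26.  27. -22.   0. -41. -26.]
travel mm 85.07 side mm 0.5 Falong(+resist) 7.95 Fside 0.91
```

Call:
apply_moves --plan '[[[0,-0.12,-0.08,-0.06,-0.005,0.009,0.05],[0,-0.1,-0.06,-0.05,-0.002,0.005,0.05]]]'

```text
time_s: 21.07
tcp_pos: [0.5528, 0.0923, 0.0164]
ee_rot: [[0.109, -0.994, 0.009], [-0.994, -0.109, 0.004], [-0.003, -0.009, -1.0]]
wrist_force: [7.0, 0.6, -0.6]
gripper_width: 0.157
```

```bash
python3 go.py .6368 .1010 .0152 186.05
```

```text
pos [0.5528 0.0923 0.0164] d/25 [ 3.36   0.347 -0.049] rot [-0.0039  0.0088 -0.004 ] F [ 7.01  0.6  -0.62] M [ 0.09 -2.11 -0.17] w 0.157 t 21.0667 j [ 26.  27. -22.   0. -41. -20.]
travel mm 84.42 side mm 0.43 Falong(+resist) 7.04 Fside -0.14
```

A full quarter turn (90.2°). Now I'll let the spring ease the bolt back against the pocket and lower the flange before letting go.

Call:
apply_moves --plan '[[[0,-0.05,-0.02,-0.06,-0.004,0.008,0],[0,-0.04,-0.01,-0.05,0,0.003,0],[0,-0.03,-0.01,-0.03,0,0.002,0]]]'

```text
time_s: 21.32
tcp_pos: [0.5532, 0.0922, 0.0162]
ee_rot: [[0.113, -0.994, 0.002], [-0.994, -0.113, 0.001], [-0.001, -0.002, -1.0]]
wrist_force: [3.9, -0.6, 2.1]
gripper_width: 0.156
```

```bash
python3 go.py .6368 .1010 .0150 186.05
```

```text
pos [0.5532 0.0922 0.0162] d/25 [ 3.343  0.353 -0.047] rot [-0.0008  0.0022 -0.008 ] F [ 3.9  -0.57  2.13] M [-0.01 -1.16 -0.02] w 0.156 t 21.3167 j [ 26.  27. -21.   0. -42. -20.]
travel mm 84.02 side mm 0.24 Falong(+resist) 3.82 Fside -0.98
```

Call:
apply_moves --plan '[[[0,0,0,-0.02,0,0.001,-0.005],[0,0,0,-0.02,0,0,0]]]'

```text
time_s: 21.48
tcp_pos: [0.5534, 0.0921, 0.0161]
ee_rot: [[0.108, -0.994, 0.002], [-0.994, -0.108, 0.001], [-0.001, -0.002, -1.0]]
wrist_force: [3.0, -0.5, 5.5]
gripper_width: 0.157
```

```bash
python3 go.py .6368 .1010 .0150 186.05
```

```text
pos [0.5534 0.0921 0.0161] d/25 [ 3.338  0.356 -0.044] rot [-0.0009  0.0017 -0.0023] F [ 2.96 -0.49  5.47] M [-0.11 -0.83 -0.01] w 0.157 t 21.4833 j [ 26.  27. -21.  -0. -42. -20.]
travel mm 83.89 side mm 0.16 Falong(+resist) 2.89 Fside -0.8
```

It is locked and holding, with the flange on the track. Let go, opening partly.

Call:
apply_moves --plan '[[[20,0.02,0,0.02,0,0,0],[35,0,0,0,0,0,0],[50,0,0,0,0,0,0],[50,0,0,0,0,0,0],[50,0,0,0,0,0,0]]]'

```text
time_s: 21.9
tcp_pos: [0.5467, 0.0906, 0.0132]
ee_rot: [[0.104, -0.994, -0.012], [-0.995, -0.104, -0.002], [0.0, 0.013, -1.0]]
wrist_force: [0.9, -0.0, -0.8]
gripper_width: 0.416
```

```bash
python3 go.py .6368 .1010 .0150 186.05
python3 - <<'E'
from h import *
p=capture('wrist');save(p,'w14')
p=capture('scene');c=p['pixels'][130:270,190:360];cv2.imwrite('pics/s14.png',cv2.cvtColor(cv2.resize(c,None,fx=4,fy=4,interpolation=cv2.INTER_CUBIC),cv2.COLOR_RGB2BGR))
E
```

```text
pos [0.5467 0.0906 0.0132] d/25 [3.603 0.415 0.071] rot [ 0.0018 -0.0125  0.0013] F [ 0.85 -0.04 -0.81] M [ 0.02 -0.    0.01] w 0.416 t 21.9 j [ 26.  27. -22.  -0. -42. -20.]
travel mm 90.64 side mm -0.63 Falong(+resist) 0.84 Fside -0.13
```

View pics/w14.png

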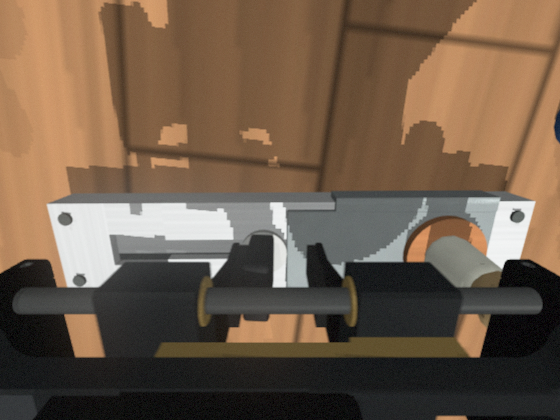

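View pics/s14.png

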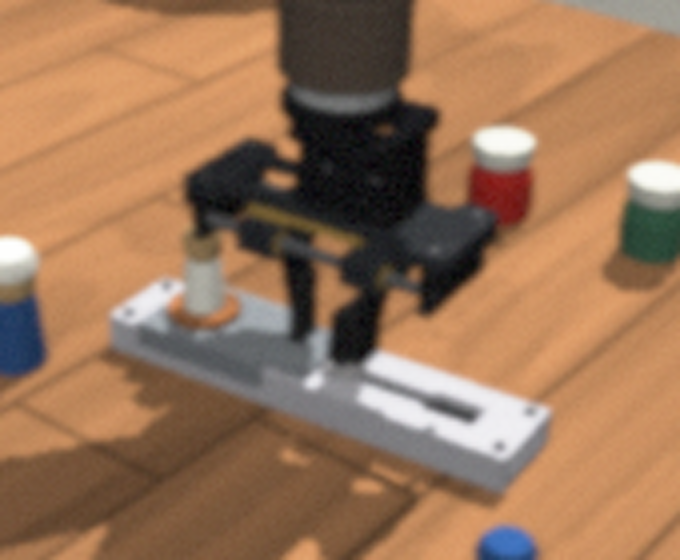

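The bolt stands free, crosswise between the opened fingers, and the carriage is held back. The tool sprang forward about 7 mm, so I'll recentre, then go straight up.

Call:
apply_moves --plan '[[[55,0.15,0.03,0.08,0.002,-0.01,0],[60,0,0,0,0,0,0]]]'

```text
time_s: 22.17
tcp_pos: [0.549, 0.0906, 0.0143]
ee_rot: [[0.104, -0.995, -0.005], [-0.995, -0.104, -0.001], [0.001, 0.006, -1.0]]
wrist_force: [-0.6, -1.5, -0.0]
gripper_width: 0.556
```

```bash
python3 go.py .553 .0918 .1 186.05
python3 - <<'E'
from h import *
p=capture('wrist');save(p,'w15')
E
```

```text
pos [0.549  0.0906 0.0143] d/25 [0.16  0.047 3.429] rot [ 0.0012 -0.0055  0.0017] F [-0.56 -1.47 -0.02] M [-0.02  0.05 -0.01] w 0.556 t 22.1667 j [ 26.  27. -22.  -0. -42. -20.]
travel mm 88.38 side mm -0.85 Falong(+resist) -0.71 Fside -1.4
```

View pics/w15.png

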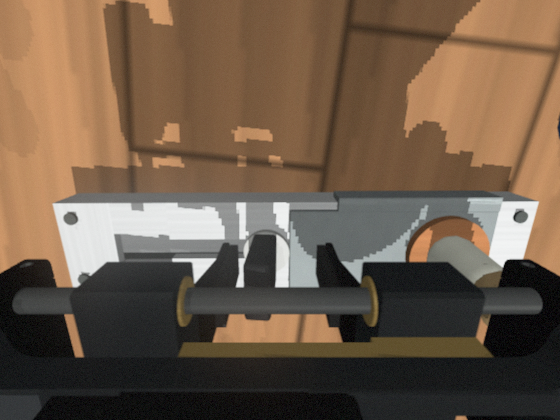

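Both fingers are clear of the bar at (262,270). Going up in steps.

Call:
apply_moves --plan '[[[60,0.1,0.03,0.2,0.001,-0.005,0],[60,0.02,0,0.4,0,0,0],[60,0.02,0,0.4,0,0,0],[60,0,0,0.5,0,0,0]]]'

```text
time_s: 22.55
tcp_pos: [0.5497, 0.0902, 0.0516]
ee_rot: [[0.103, -0.995, -0.008], [-0.995, -0.103, -0.003], [0.002, 0.008, -1.0]]
wrist_force: [-0.0, -0.6, -1.2]
gripper_width: 0.597
```

```bash
python3 go.py .553 .0918 .1 186.05
```

```text
pos [0.5497 0.0902 0.0516] d/25 [0.131 0.066 1.935] rot [ 0.0031 -0.0081  0.0027] F [-0.01 -0.62 -1.16] M [0.03 0.06 0.01] w 0.597 t 22.55 j [ 26.  24. -19.  -0. -47. -20.]
travel mm 87.72 side mm -1.39 Falong(+resist) -0.07 Fside -0.61
```

Call:
apply_moves --plan '[[[60,0,0,0.8,0,0,0],[60,0,0,0.8,0,0,0],[60,0,0,0.9,0,0,0],[60,0,0,0.9,0,0,0],[60,0,0,0.9,0,0,0],[60,0,0,0.9,0,0,0],[60,0,0,0,0,0,0],[60,0,0,0,0,0,0]]]'

```text
time_s: 23.22
tcp_pos: [0.5513, 0.0901, 0.2014]
ee_rot: [[0.103, -0.995, 0.006], [-0.995, -0.103, 0.002], [-0.001, -0.007, -1.0]]
wrist_force: [-0.0, -0.2, -0.2]
gripper_width: 0.595
```

Run:
```python
from h import *
s=sense();p=wristRt(capture('wrist'),s);save(p,'w16');W=cloud(p);z=W[...,2]
print(s['tcp_pos'],s['time_s'])
ok=p['depth']>0
k=ok&(z>.066)&(z<.082)&(abs(W[...,0]-.553)<.04)&(abs(W[...,1]-.09)<.03)
n,l,st,ce=cv2.connectedComponentsWithStats(k.astype(np.uint8));i=1+np.argmax(st[1:,4])
print('bar',cv2.minAreaRect(W[l==i][:,:2].astype(np.float32)),np.median(z[l==i]))
a=np.radians(6.05);e=np.array([np.cos(a),np.sin(a)]);B=W[l==i][:,:2].mean(0);nn=np.array([-e[1],e[0]])
U=(W[...,:2]-B)@e;V=(W[...,:2]-B)@nn
c=ok&(z>.0315)&(z<.0365)&(abs(V+0.0)>.016)&(abs(V)<.024)&(U>-.16)&(U<.05)
print('nose U',np.percentile(U[c],99.5))
t=ok&(z>.023)&(z<.0305)&(abs(V)<.025);print('rail ends U',np.percentile(U[t],[.3,99.7]))
p=capture('top');save(p,'top16');p=capture('scene');save(p,'s16')
```

```text
[0.55126719 0.0900646  0.20139913] 23.2167
bar ((0.559539258480072, 0.09475979208946228), (0.013610826805233955, 0.03369881957769394), 5.249028205871582) 0.07658680161616632
nose U -0.017686126993502665
rail ends U [-0.1756975   0.13142634]
```

View pics/w16.png

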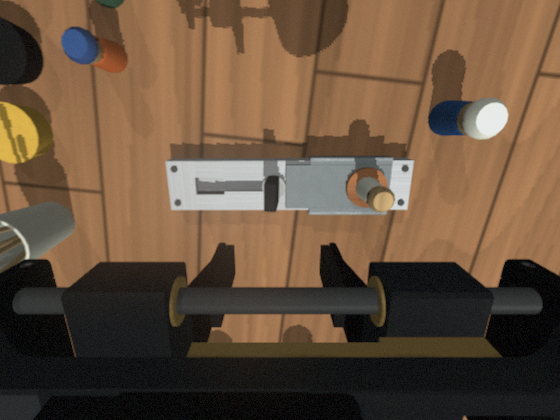

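View pics/s16.png

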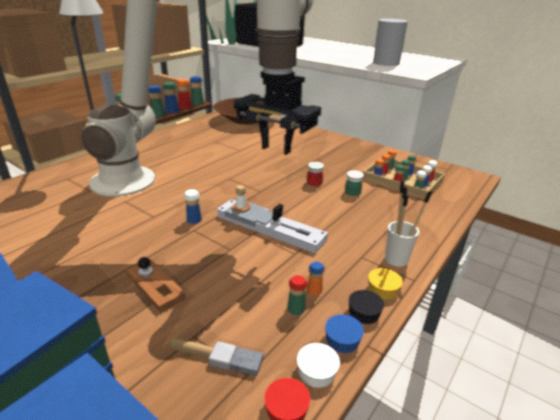

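The bar is crosswise (yaw 5.3° against 6.05° for exact crosswise). The carriage nose is at about x = +12 mm, so it is held about 47 mm back. The pin, dolls, jars and brush look unmoved. One settling check, then hand in.

Call:
apply_moves --plan '[[[60,0,0,0,0,0,0],[60,0,0,0,0,0,0],[60,0,0,0,0,0,0],[60,0,0,0,0,0,0],[60,0,0,0,0,0,0],[60,0,0,0,0,0,0],[60,0,0,0,0,0,0],[60,0,0,0,0,0,0]]]'

```text
time_s: 24.03
tcp_pos: [0.5481, 0.0889, 0.1941]
ee_rot: [[0.103, -0.995, -0.007], [-0.995, -0.103, -0.003], [0.003, 0.007, -1.0]]
wrist_force: [0.9, -0.7, 0.6]
gripper_width: 0.599
```

Run:
```python
from h import *
s=sense();p=wristRt(capture('wrist'),s);save(p,'w17');W=cloud(p);z=W[...,2]
ok=p['depth']>0
k=ok&(z>.066)&(z<.082)&(abs(W[...,0]-.553)<.04)&(abs(W[...,1]-.09)<.03)
n,l,st,ce=cv2.connectedComponentsWithStats(k.astype(np.uint8));i=1+np.argmax(st[1:,4])
print('bar',cv2.minAreaRect(W[l==i][:,:2].astype(np.float32)),np.median(z[l==i]))
a=np.radians(6.05);e=np.array([np.cos(a),np.sin(a)]);B=W[l==i][:,:2].mean(0);nn=np.array([-e[1],e[0]])
U=(W[...,:2]-B)@e;V=(W[...,:2]-B)@nn
c=ok&(z>.0315)&(z<.0365)&(abs(V)>.016)&(abs(V)<.024)&(U>-.16)&(U<.05);t=ok&(z>.023)&(z<.0305)&(abs(V)<.025)
print('nose U',np.percentile(U[c],99.5),'rail ends',np.percentile(U[t],[.3,99.7]))
p=capture('top')
for l in('pin','doll_a','jar_a','brush'):
    for r in recognise(l,p)[:4]: w=world(p,r['at']);print(l,round(r['score'],2),w.round(3))
finish_job();print('done',sense()['time_s'])
```

```text
bar ((0.5593610405921936, 0.09527633339166641), (0.014223913662135601, 0.03463023528456688), 4.701931476593018) 0.0766877438665716
nose U -0.01805038354860513 rail ends [-0.17585556  0.13148354]
pin 0.61 [ 0.451 -0.231  0.05 ]
doll_a 0.84 [ 0.349 -0.003  0.086]
doll_a 0.77 [ 0.759 -0.039  0.065]
doll_a 0.55 [ 0.757 -0.099  0.071]
jar_a 0.47 [0.63  0.422 0.062]
brush 0.91 [ 0.734 -0.287  0.017]
the job is handed in; nothing more can be done
the job is handed in; nothing more can be done
```

The T-bolt is locked crosswise in the hidden pocket and holds the carriage about 47 mm back, inside the 32–77 mm range. I handed the job in at about 24 s with the robot clear of everything.

**What I did:** I took the bolt from the block and lowered it lengthwise through the window until its flange lay on the track. I then slid it 88.5 mm, pushing the carriage, until it met the end at about 9–10 N. After easing it off the end I turned it a quarter turn, let go and lifted away.

**Last checks:**
- **Lock:** in two pictures 0.8 s apart the bar stayed crosswise within about 1°, and the carriage stayed put.
- **Bystanders:** the pin, the three loose dolls and the brush were found where they started. The carriage doll was still standing on the carriage. Only one of the two jars was found in the last top picture, with a low score (0.47) and about 25 mm off its first reading. Both jars looked unmoved in the scene picture, and the arm never went near them.

**What went wrong or disagreed:**
- **First grasp:** it closed just above the bar, because the fingertips sit about 27 mm behind the reported TCP instead of 8 mm ahead. I measured this with two cameras and grasped again 35 mm lower.
- **Quarter turn:** partway round the bolt caught on the pocket at about 11 N, about 2 mm back and 1.6 mm to one side. I re-centred it and the turn finished freely.
- **Wrist camera:** its calibration shifted by about 1.5 mm between pictures.
- **Release:** when I let go, the tool sprang about 7 mm forward without moving the bolt.

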